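# Rehouse the lacquered boxes

### The arm

A 6-joint arm with a two-finger parallel gripper is mounted at the origin on the work surface. World frame = base frame: x ahead of the robot, y to its left, z up, the work surface at z = 0. Lengths are in mm, angles in degrees, forces in N, time in s.
With the tool pointing down it reaches from about 250 to 775 mm from the base axis. Payload 4 kg.
Tool frame: the origin (TCP) lies at the very end of the fingers, on their centre line; the grasp point (between the pads) lies 19 mm behind it; x points along the fingers, y is the direction in which the jaws open and shut, and the axes are right-handed (so a half turn about x gives the same grasp; the last joint's range is limited). The gripper opens to 85 mm and grips with 20 to 120 N. Pads are 22 mm wide; open, the fingers measure 114 mm over their backs; the gripper's body (76 mm by 85 mm) begins 54 mm behind the grasp point. The pads swing forward as they close: fully open they stand 13 mm farther back than shut.
Start: joints at [59.926, 4.996, 78.535, -0, 96.463, -5.907], TCP at [225.182, 501.807, 231.341] pointing down, gripper open.
Joint ranges: [-177.83, 177.83], [-43.37, 116.18], [15.69, 146.23], [-61.86, 241.86], [9.47, 152.12], [-147.06, 147.06]. Speed limits (degrees/s): [159.86, 159.86, 180, 180, 180, 180].

### API

Orientations are given as a 3x3 rotation matrix whose columns are the frame's x, y, z axes.
In Python, from plant import bot gives the robot as it stands.
- The arm moves only by the tool arm_command, never from a script. Its argument "commands" is a list of rows, each a list of 5 numbers: the shift along the tool's x, y, z in cm, then the turn about the tool's x in degrees, then the finger opening in cm, from 0 to 8.54. A call has 1 to 12 rows; each row shifts and turns the pose as measured when the row begins, along the tool's axes as they then stand; what a row does not reach is not made up. A row lasts 1/12 s, in which the tool goes at most 41.7 mm and 7.16 degrees, less where a joint would pass 70% of its speed; a pose out of reach is approached as far as the arm can. A call is refused whole if a number of a shift passes 4.17 or a number of a turn 7.16, either way. A call with a gripper value outside its range is refused whole. The fingers move at their own pace and stop on an object; the grip force is fixed at half the most. Time passes only in rows, so rows that do not move let the fingers close. It gives the time, the measured TCP pose, the force and the opening at its end, in the units of the state.
- bot.observe(): the state, without advancing time (a new reading comes with each control period).
- bot.read_camera(name): name is "scene" or "side" or "wrist"; returns a dict with "img" (420x560x3 uint8, blue, green, red), "fx", "fy", "cx", "cy" (pixels), "rvec" (rotation vector, rad) and "tvec" (3), from world to camera coordinates, as OpenCV has them; the wrist camera has in their place "T_tool_cam" (4x4, takes a point from camera to tool coordinates, whose origin is the TCP and whose axes are the tool frame's). Camera axes: x right, y down, z forward; pixel columns grow to the right and rows downward; lengths in mm; the calibration is good to about 2 mm. A picture is of the moment at which its call begins: read the wrist's pose just before it. There is no depth.
- bot.job_done(): hands the job in, once; it reports no verdict.
Trained networks look in the newest picture that a camera, given by its name, has taken for a name from the list of things; names that differ only in an ending like _2 or _b are one class to them, and where a whole thing is asked for, a point or a joint stands for the part that bears it (a point fixed in the world has none). Each returns a list of dicts, best first, with "p" (0 to 1); they miss things now and then, are a little off and sometimes report something else, mostly with a low value. They report only what shows in the picture. A call takes as long as a camera call. They do not tell look-alikes from the thing itself.
- bot.spot_in(name, camera): "xy" ([column, row] in pixels, amid what is visible of it).
- bot.outline_of(name, camera): "region" (420x560 bool, what is visible of it) and "xy" ([column, row] in pixels, amid what is visible of it).
- bot.mark_of(name, camera): "xy" ([column, row] in pixels: a listed point, or the origin of a listed thing).
The state is a dict: "time": time; "joint_positions": joint angles; "joint_vel": joint speeds; "joint_efforts": joint torques, N m; "tool_pos": TCP position; "tool_rot": TCP orientation; "force": force on the tool from outside, world axes, zero at the start; "torque": the same for the moment, N m; "grip_width": opening from 0.0 (shut) to 1.0 (fully open).
Only numpy, scipy, OpenCV 4.12 (cv2) and the standard library are available. Lean on these libraries where they do the work, as an engineer would, in place of code of your own. Each camera call takes 0.05 s, during which the arm holds its last target.

### The job

Put the three black lacquered boxes away, each upright and flat on the floor of its own holder: the square one with the red top in the square blue tray, the long one with the green top in the long blue tray, and the round one with the orange top inside the dark-blue hinged case, with the case shut fully again afterwards. Set them down gently without dropping them, and leave the bare wooden box and the little brass pot where they stand.

Things in the scene. Friction and masses are not known exactly. Their poses are not given: they have to be found in the camera images.
- lac_square_center (a point): Black lacquered square box, 56 x 56 mm and 42 mm high, red painted top with gold flower; one solid piece, about 0.12 kg, standing on the table. This point is the centre of the piece, half-way up; z is up, x and y run along its sides.
- lac_long_center (a point): Black lacquered long box, 90 x 36 mm and 38 mm high, green painted top; one solid piece, about 0.12 kg, standing on the table. This point is the centre of the piece, half-way up; z is up, x runs along its 90 mm length, y along its 36 mm width.
- lac_round_center (a point): Black lacquered round box, diameter 44 mm, 34 mm high, orange painted top; one solid piece, about 0.08 kg, standing on the table. This point is the centre of the piece, half-way up; z is up, the body is round.
- wood_box_center (a point): Bystander: bare pale wooden box, 50 x 50 mm and 40 mm high, loose. This point is the centre of the piece, half-way up; z is up, x and y run along its sides. Not to be moved.
- brass_pot_center (a point): Bystander: small brass pot, largest diameter 50 mm, 40 mm high, loose. This point is the centre of the piece, half-way up; z is up, round. Not to be moved.
- tray_square: Square open tray of pale blue board with white floor, fixed to the table. Inside 84 x 84 mm, walls 4 mm thick (outside 92 x 92 mm), rim 14 mm above the table, inner floor 5 mm above the table. Origin at the centre of its underside, on the table; x and y along its sides.
- tray_long: Long open tray of pale blue board with white floor, fixed to the table. Inside 118 mm along its x and 64 mm along its y, walls 4 mm thick (outside 126 x 72 mm), rim 14 mm above the table, inner floor 5 mm above the table. Origin at the centre of its underside, on the table.
- case: Dark-blue clamshell case, fixed, 84 (x) x 104 (y) x 48 mm high when shut. Lower half: open tray, rim 24 mm above the table, walls 4 mm, inside 76 x 96 mm, inner floor 6 mm above the table. Lid: like shell, inside roof at 44 mm when shut. Origin: centre of the underside, on the table. The hinge axis runs along y through x = +42 mm, z = 24 mm of the case's frame (far side from the robot).
- case_lid (a joint): Angle of the case's lid, rad: 0 is shut, grows as the lid swings up and away from the robot, stop at 2.2. A stiff hinge (about 0.07 N m): the lid stays (also half-way) at whatever angle it is left. It may start shut or slightly ajar.
- case_tab (a point): Grip point on the lid's yellow pull tab, which sticks 35 mm out of the middle of the lid's front edge, 20 mm wide (along y), 10 mm thick. The point is 24 mm out, mid width and thickness; lid shut, it is at (-66, 0, 36) mm in the case's frame (108 mm in front of the hinge, 12 above). Turns with the lid: x towards the hinge, y along it. Pinched by its sides (along y), it turns between the pads.
Things that resemble listed ones, but are neither listed nor needed, are in the scene too. There is more than one size of the case; the job needs the smaller.

How it is judged (in metres and radians):
At the end, for the whole second after the job is handed in: Square box in the square tray and long box in the long tray (centres within 22 mm), round box in the case (within 34 mm), each upright (tilt under 0.1 rad), resting on the floor within 5 mm, still and released; lid shut (under 0.06 rad) (horizontal distance between lac_square_center and tray_square below 0.022 m and z of lac_square_center in the frame of tray_square between 0.02 and 0.031 m and angle between each of lac_square_center, lac_long_center, lac_round_center's own z axis and vertical below 0.1 rad and linear speed of each of lac_square, lac_long, lac_round below 0.02 m/s and horizontal distance between lac_long_center and tray_long below 0.022 m and z of lac_long_center in the frame of tray_long between 0.018 and 0.029 m and horizontal distance between lac_round_center and case below 0.034 m and z of lac_round_center in the frame of case between 0.017 and 0.028 m and value of joint case_lid below 0.06 rad); the robot touches nothing.
It fails at once if the bare wooden box was shifted by more than 25 mm (distance of wood_box_center from where it was at the start of the episode above 0.025 m).
It fails at once if the brass pot was shifted by more than 25 mm (distance of brass_pot_center from where it was at the start of the episode above 0.025 m).
It fails at once if the square lacquered box was dropped (fell free at more than 0.75 m/s, about 3 cm) (linear speed of lac_square above 0.75 m/s and contact force between the fingers and lac_square below 0.05 N).
It fails at once if the long lacquered box was dropped (fell free at more than 0.75 m/s, about 3 cm) (linear speed of lac_long above 0.75 m/s and contact force between the fingers and lac_long below 0.05 N).
It fails at once if the round lacquered box was dropped (fell free at more than 0.75 m/s, about 3 cm) (linear speed of lac_round above 0.75 m/s and contact force between the fingers and lac_round below 0.05 N).
It also fails if it takes over 123 s, if anything falls off the work surface, if the arm or the gripper's body presses on something with over 40 N, if the wrist force passes 120 N, or if a joint passes its speed limit or range.

## Working session

There is one attempt and no reset: what is moved stays moved. The work goes in short steps, Python scripts to look and compute and a tool call to move; the robot and the scene stay as the last step left them, time stands still between calls to the robot, and variables do not carry over. Pictures are saved under pics/ and viewed, and the job is handed in when it is done.

Besides the shell and the picture viewer there is one more tool, called after "Emit:" as name([rows], argument=value, ...), one row to a line, values as JSON. arm_command: Moves the arm, as the interface text tells. Its arguments: {"type":"object","properties":{"commands":{"type":"array"}},"required":["commands"]}

```bash
mkdir -p pics; ls
python3 - <<'E'
from plant import bot
import cv2
print(bot.observe())
for n in ["scene","side","wrist"]:
    r=bot.read_camera(n); cv2.imwrite(f"pics/{n}0.png",r["img"])
    print({k:v for k,v in r.items() if k!="img"})
    for t in ["lac_square_center","lac_long_center","lac_round_center","wood_box_center","brass_pot_center","tray_square","tray_long","case","case_tab"]:
        print(n,t,[([round(float(x)) for x in d["xy"]],round(d["p"],2)) for d in bot.mark_of(t,n)])
E
```

```text
pics
{'time': 0.0, 'joint_positions': array([ 5.99263725e+01,  5.03922784e+00,  7.86248659e+01, -1.68571463e-03,
        9.64632902e+01, -5.90782540e+00]), 'joint_vel': array([ 0.04780265,  0.01745407, -0.11524105, -0.06564528,  0.11675432,
       -0.03521151]), 'joint_efforts': array([-6.25149733e-04, -3.51876819e+01, -3.13261628e+01, -2.69687571e-04,
        1.12343190e-02,  1.01819577e-06]), 'tool_pos': array([224.9242494 , 501.3563943 , 230.13692337]), 'tool_rot': array([[-1.08880810e-03,  4.09380334e-01,  9.12363171e-01],
       [-1.93862547e-03,  9.12361134e-01, -4.09381733e-01],
       [-9.99997528e-01, -2.21446863e-03, -1.99751053e-04]]), 'force': array([0.12406808, 0.07576333, 0.38412255]), 'torque': array([0.05003389, 0.00040348, 0.02313734]), 'grip_width': 0.9998793849199646}
{'fx': 483.6385847668856, 'fy': 483.6385847668856, 'cx': 282.1809753635727, 'cy': 215.8246080250722, 'rvec': array([ 1.69849112,  1.49670521, -0.78379525]), 'tvec': array([ -47.42529512, -214.14811645, 1388.60435139])}
scene lac_square_center [([355, 210], 0.95)]
scene lac_long_center [([410, 191], 0.
[... 1064 characters left out ...]
.24)]
{'fx': 310.3314309153583, 'fy': 310.3314309153583, 'cx': 279.50681332179397, 'cy': 206.3271893249867, 'T_tool_cam': array([[ 3.11459443e-04, -2.82679686e-01,  9.59214313e-01,
        -1.43016169e+02],
       [ 9.99999652e-01,  8.30718339e-04, -7.98905252e-05,
         5.20862628e-01],
       [-7.74253492e-04,  9.59214004e-01,  2.82679846e-01,
        -7.11149389e+01],
       [ 0.00000000e+00,  0.00000000e+00,  0.00000000e+00,
         1.00000000e+00]])}
wrist lac_square_center [([118, 406], 0.88)]
wrist lac_long_center [([183, 325], 0.74)]
wrist lac_round_center []
wrist wood_box_center []
wrist brass_pot_center []
wrist tray_square []
wrist tray_long []
wrist case []
wrist case_tab []
```

View pics/scene0.png

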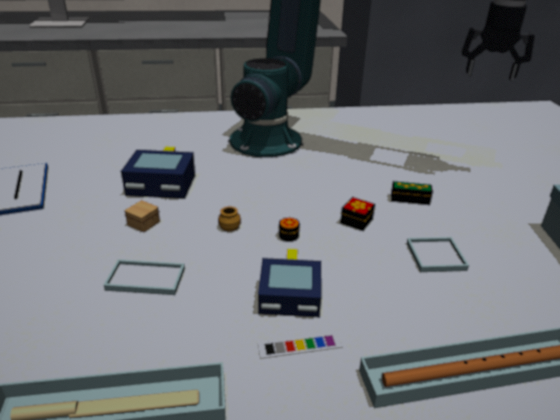

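View pics/side0.png

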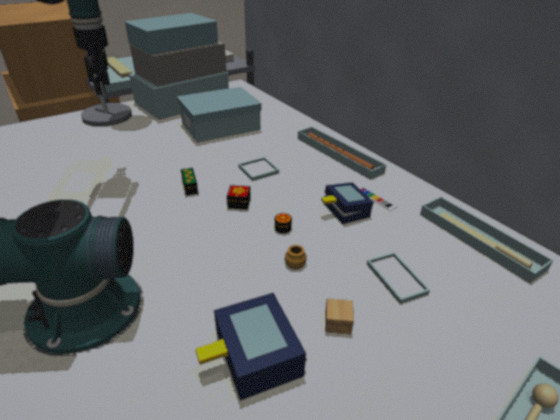

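View pics/wrist0.png

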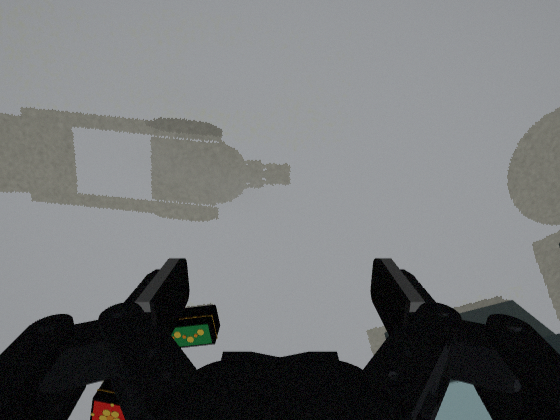

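The scene picture shows two candidates for the case, one at scene (159,172), which is nearer the robot, and one at (291,286). There is one each of the square box (358,212), long box (411,191), round box (289,228), square tray (437,254) and long tray (145,276). The pot is at (230,218) and the wooden box at (142,215). I'll triangulate and fit the poses with known sizes.

```bash
cat > h.py <<'E'
from plant import bot
import cv2, numpy as np
from scipy.optimize import minimize
def cam(n):
    r=bot.read_camera(n); K=np.array([[r["fx"],0,r["cx"]],[0,r["fy"],r["cy"]],[0,0,1]])
    return r["img"],K,np.array(r["rvec"],float),np.array(r["tvec"],float)
def camw():
    s=bot.observe(); r=bot.read_camera("wrist"); K=np.array([[r["fx"],0,r["cx"]],[0,r["fy"],r["cy"]],[0,0,1]])
    T=np.eye(4);T[:3,:3]=s["tool_rot"];T[:3,3]=s["tool_pos"]
    W=np.linalg.inv(T@r["T_tool_cam"]); return r["img"],K,cv2.Rodrigues(W[:3,:3])[0].ravel(),W[:3,3]
def proj(P,c): return cv2.projectPoints(np.asarray(P,float).reshape(-1,3),c[2],c[3],c[1],None)[0].reshape(-1,2)
def onplane(uv,c,z):
    R=cv2.Rodrigues(c[2])[0]; d=R.T@np.linalg.inv(c[1])@np.array([uv[0],uv[1],1.]); o=-R.T@c[3]
    return o+d*(z-o[2])/d[2]
def tri(u1,c1,u2,c2):
    P=[c[1]@np.hstack([cv2.Rodrigues(c[2])[0],c[3].reshape(3,1)]) for c in(c1,c2)]
    X=cv2.triangulatePoints(P[0],P[1],np.array(u1,float).reshape(2,1),np.array(u2,float).reshape(2,1)).ravel(); return X[:3]/X[3]
def Rz(a): return np.array([[np.cos(a),-np.sin(a),0],[np.sin(a),np.cos(a),0],[0,0,1]])
def boxpts(lx,ly,z0,z1,round_=False):
    if round_:
        t=np.linspace(0,2*np.pi,40); b=np.c_[lx/2*np.cos(t),lx/2*np.sin(t)]
    else: b=np.array([[1,1],[1,-1],[-1,-1],[-1,1]])*[lx/2,ly/2]
    return np.vstack([np.c_[b,np.full(len(b),z)] for z in(z0,z1)])
def fit(shape,cams,regs,x0,yaws):
    """silhouette fit x,y,yaw: minimise area mismatch via upsampled masks"""
    S=4; best=None
    big=[cv2.resize(r.astype(np.float32),None,fx=S,fy=S,interpolation=cv2.INTER_LINEAR) for r in regs]
    def cost(p):
        q=shape@Rz(p[2]*.01).T+[p[0],p[1],0]; e=0
        for c,m in zip(cams,big):
            h=cv2.convexHull(((proj(q,c)+.5)*S).astype(np.float32)); k=np.zeros(m.shape,np.float32)
            cv2.fillConvexPoly(k,np.round(h*16).astype(np.int32),1,lineType=cv2.LINE_8,shift=4)
            e+=np.abs(k-m).sum()/m.sum()
        return e
    for y in yaws:
        s=np.array([[0,0,0],[6,0,0],[0,6,0],[0,0,20]])+[x0[0],x0[1],y*100]
        r=minimize(cost,[x0[0],x0[1],y*100],method="Nelder-Mead",options=dict(initial_simplex=s,maxiter=150,xatol=.1,fatol=1e-4))
        if best is None or r.fun<best.fun: best=r
    return best.x[:2],best.x[2]*.01,best.fun
E
cat > m1.py <<'E'
from h import *
A=cam("scene");B=cam("side")
def near(name,camn,uv):
    L=bot.outline_of(name,camn); L=[d for d in L if np.hypot(*(np.array(d["xy"])-uv))<25]
    if not L: print("none",name,camn);return None
    return L[0]["region"]
T=[("lac_square_center",boxpts(56,56,0,42),(357,212),(239,197),42),
("lac_long_center",boxpts(90,36,0,38),(411,191),(189,180),38),
("lac_round_center",boxpts(44,44,0,34,True),(289,229),(283,222),34),
("wood_box_center",boxpts(50,50,0,40),(142,215),(340,316),40),
("brass_pot_center",boxpts(50,50,0,40,True),(230,218),(295,256),40),
("tray_square",boxpts(92,92,0,14),(437,254),(258,168),14),
("tray_long",boxpts(126,72,0,14),(145,276),(397,277),14),
("case",boxpts(84,104,0,48),(291,286),(349,201),48),
("case",boxpts(84,104,0,48),(159,172),(258,340),48)]
for n,s,u,v,h in T:
    X=tri(u,A,v,B); ra=near(n,"scene",u); rb=near(n,"side",v)
    cs=[(c,r) for c,r in((A,ra),(B,rb)) if r is not None]
    p,y,f=fit(s,[c for c,_ in cs],[r for _,r in cs],X,np.arange(0,3.1,.4) if "case" not in n else np.arange(-1.6,1.6,.4))
    print(n,"tri",X.round(),"fit",p.round(1),"yaw",np.degrees(y).round(1),"err",round(f,3),"areas",[int(r.sum()) for _,r in cs])
    if cs: 
        for c,r in cs:pass
E
python3 m1.py
```

```text
lac_square_center tri [431. 149.  25.] fit [431.  152.2] yaw 140.8 err 0.186 areas [962, 547]
lac_long_center tri [356. 299.  25.] fit [355.3 300.5] yaw 72.4 err 0.242 areas [858, 365]
none lac_round_center side
lac_round_center tri [470.  -3.  20.] fit [466.1  -3.4] yaw 118.9 err 0.102 areas [460]
wood_box_center tri [ 392. -304.   23.] fit [ 391.4 -302.3] yaw 51.0 err 0.173 areas [812, 979]
brass_pot_center tri [ 421. -121.   22.] fit [ 418.  -122.6] yaw 101.4 err 0.773 areas [475, 410]
tray_square tri [569. 276.   8.] fit [567.8 276.4] yaw 85.2 err 0.151 areas [1689, 626]
tray_long tri [ 573. -283.    8.] fit [ 574.3 -281.1] yaw 77.3 err 0.108 areas [2339, 1729]
case tri [658. -30.  31.] fit [652.8 -29. ] yaw -11.0 err 0.237 areas [3673, 1588]
none case scene
case tri [ 230. -278.   38.] fit [ 221.5 -300. ] yaw -99.1 err 0.43 areas [7006]
```

```bash
cat > ov.py <<'E'
from h import *
A=cam("scene");B=cam("side")
F=[(boxpts(56,56,0,42),431,152.2,140.8),(boxpts(90,36,0,38),355.3,300.5,72.4),(boxpts(44,44,0,34,True),468,-3.4,0),(boxpts(92,92,0,14),567.8,276.4,85.2),(boxpts(126,72,0,14),574.3,-281.1,77.3),(boxpts(84,104,0,48),652.8,-29,-11)]
def draw(c,crop,sc,name):
    x0,y0,x1,y1=crop; im=cv2.resize(c[0][y0:y1,x0:x1],None,fx=sc,fy=sc,interpolation=cv2.INTER_CUBIC); im=np.clip(im*1.3,0,255).astype(np.uint8)
    for s,x,y,a in F:
        q=proj(s@Rz(np.radians(a)).T+[x,y,0],c); q=((q+.5-[x0,y0])*sc).astype(np.int32); n=len(q)//2
        for r in(q[:n],q[n:]): cv2.polylines(im,[r.reshape(-1,1,2)],True,(255,0,255),1)
    cv2.imwrite(name,im)
draw(A,(80,130,480,330),2,"pics/ovA.png"); draw(B,(160,140,440,350),2.8,"pics/ovB.png")
E
python3 ov.py
```

```text
(no output)
```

View pics/ovA.png

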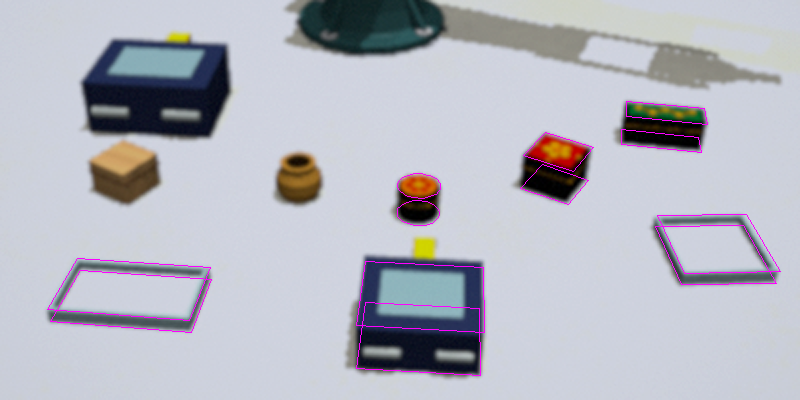

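View pics/ovB.png

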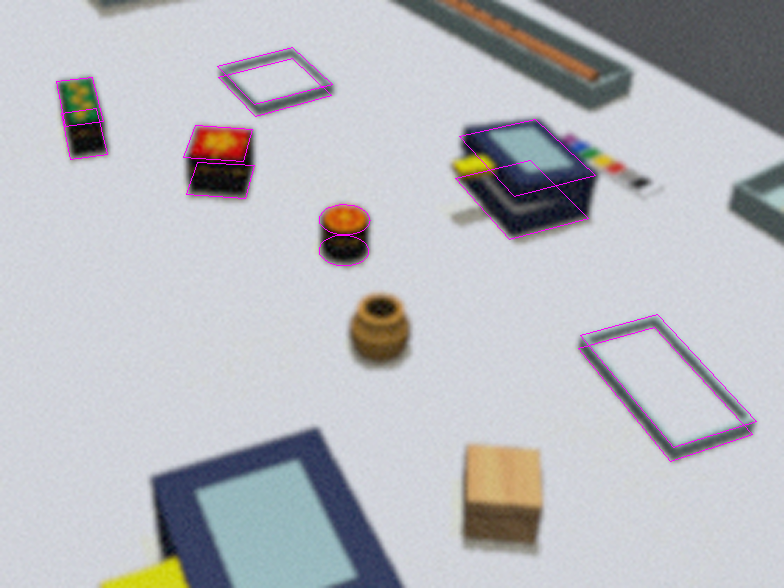

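The purple overlays match: square box at about (431,152), long box (355,300), round box (468,-3), both trays, and the smaller case at (653,-29). The smaller case is at scene (291,286) and side (349,201), and its lid looks slightly ajar. The case at scene (159,172) is plainly larger, so I reject it. I'll start with the square box.

```bash
cat >> h.py <<'E'
def togo(x,y,z,jaw):
    """tool-frame shift (cm) and turn to TCP (x,y,z) with jaw axis at world yaw jaw (mod 180)"""
    s=bot.observe(); R=s["tool_rot"]; p=s["tool_pos"]
    cur=np.degrees(np.arctan2(R[1,1],R[0,1])); t=(cur-jaw+90)%180-90
    N=min(1e9,1); d=R.T@(np.array([x,y,z])-p)/10
    # desired vertical: project out tilt
    print("t",round(s["time"],2),"pos",p.round(1),"jaw",round(cur,1),"tool_delta_cm",d.round(2),"turn",round(t,1),"tilt",R[2,0].round(4),"J6",s["joint_positions"][5].round(1),"F",s["force"].round(1),"g",round(s["grip_width"]*85.4,1))
E
python3 -c "
from h import *
togo(431,152,150,50.8)"
```

```text
t 2.6 pos [225.2 501.8 231.3] jaw 65.8 tool_delta_cm [  8.13 -23.49  33.1 ] turn 15.0 tilt -1.0 J6 -5.9 F [-0.3 -0.6 -0.8] g 85.2
```

Emit:
arm_command([
  [0.8,-2.3,3.3,0,8.5],
  [0.8,-2.3,3.3,0,8.5],
  [0.8,-2.3,3.3,0,8.5],
  [0.8,-2.3,3.3,0,8.5],
  [0.8,-2.3,3.3,0,8.5],
  [0.8,-2.3,3.3,0,8.5],
  [0.8,-2.3,3.3,0,8.5],
  [0.8,-2.3,3.3,0,8.5],
  [0.8,-2.3,3.3,0,8.5],
  [0.8,-2.3,3.3,0,8.5],
  [0,0,0,7,8.5],
  [0,0,0,7,8.5],
])

```text
time: 3.6
tool_pos: [438.8, 149.5, 148.4]
tool_rot: [[0.006, 0.614, 0.79], [0.006, 0.79, -0.614], [-1.0, 0.008, 0.001]]
force: [-0.3, -0.3, 0.1]
grip_width: 0.996
```

```bash
cat > w.py <<'E'
from h import *
import sys
# usage: w.py name picname ; fit from wrist cam
S={"sq":("lac_square_center",boxpts(56,56,0,42)),"lo":("lac_long_center",boxpts(90,36,0,38)),"ro":("lac_round_center",boxpts(44,44,0,34,True)),"tsq":("tray_square",boxpts(92,92,0,14)),"tlo":("tray_long",boxpts(126,72,0,14)),"case":("case",boxpts(84,104,0,48))}
n,s=S[sys.argv[1]]
C=camw(); L=bot.outline_of(n,"wrist"); print([(d["p"],d["xy"]) for d in L])
im=C[0].copy()
if L:
    x0=onplane(L[0]["xy"],C,20); p,y,f=fit(s,[C],[L[0]["region"]],x0,np.arange(0,3.1,.4))
    print("fit",p.round(1),np.degrees(y).round(1),round(f,3))
    q=proj(s@Rz(y).T+[p[0],p[1],0],C).astype(np.int32);k=len(q)//2
    for r in(q[:k],q[k:]): cv2.polylines(im,[r.reshape(-1,1,2)],True,(255,0,255),1)
togo(p[0],p[1],float(sys.argv[3]),np.degrees(y))
cv2.imwrite("pics/"+sys.argv[2]+".png",im)
E
python3 w.py sq w1 9
```

```text
[(0.88, [275.6, 193.1])]
fit [431.9 150.9] 140.8 0.034
t 3.7 pos [438.4 150.5 148.5] jaw 52.6 tool_delta_cm [13.95 -0.47 -0.56] turn -88.2 tilt -1.0 J6 -40.9 F [1.2 0.3 0.3] g 85.2
```

View pics/w1.png

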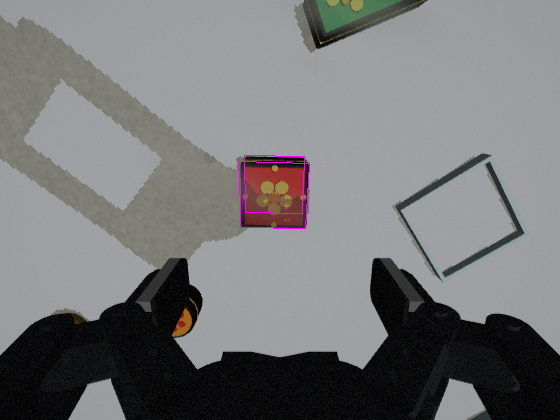

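The picture shows the red box centred at (274,192), aligned with the jaws, and the fit matches it. I'll descend and grip.

Emit:
arm_command([
  [2,-0.47,-0.56,1.8,8.5],
  [3,0,0,0,8.5],
  [3,0,0,0,8.5],
  [2,0,0,0,8.5],
  [2,0,0,0,8.5],
  [1,0,0,0,8.5],
])

```text
time: 4.2
tool_pos: [436.3, 155.6, 20.8]
tool_rot: [[0.022, 0.613, 0.79], [0.011, 0.79, -0.613], [-1.0, 0.022, 0.011]]
force: [-0.7, -0.6, 0.6]
grip_width: 0.994
```

```bash
python3 -c "
from h import *
togo(431.9,150.9,9,50.8)"
```

```text
t 4.2 pos [436.3 155.6  20.8] jaw 52.2 tool_delta_cm [ 1.16 -0.66 -0.07] turn 1.4 tilt -0.9997 J6 -40.0 F [-0.7 -0.6  0.6] g 84.9
```

Emit:
arm_command([
  [0,0,0,0,8.5],
  [0,0,0,0,8.5],
  [0,0,0,0,8.5],
])

```text
time: 4.45
tool_pos: [434.4, 156.8, 19.5]
tool_rot: [[0.018, 0.607, 0.795], [0.011, 0.795, -0.607], [-1.0, 0.019, 0.008]]
force: [0.4, -0.0, 0.3]
grip_width: 0.994
```

```bash
python3 -c "
from h import *
print(bot.observe()['tool_rot'].round(3))
togo(431.9,150.9,9,50.8)"
```

```text
[[ 0.018  0.607  0.795]
 [ 0.011  0.795 -0.607]
 [-1.     0.019  0.008]]
t 4.45 pos [434.4 156.8  19.5] jaw 52.6 tool_delta_cm [ 1.04 -0.65  0.15] turn 1.8 tilt -0.9998 J6 -40.2 F [ 0.4 -0.   0.3] g 84.9
```

Emit:
arm_command([
  [0.5,-0.4,0.1,1.5,8.5],
  [0.4,-0.2,0,0,8.5],
  [0.2,0,0,0,8.5],
  [0,0,0,0,8.5],
])

```text
time: 4.78
tool_pos: [435.0, 152.1, 12.1]
tool_rot: [[0.027, 0.628, 0.778], [0.013, 0.778, -0.628], [-1.0, 0.027, 0.013]]
force: [-0.5, 0.1, 0.1]
grip_width: 0.996
```

```bash
python3 -c "
from h import *
print(bot.observe()['tool_rot'].round(3))
togo(431.9,150.9,9,50.8)"
```

```text
[[ 0.027  0.628  0.778]
 [ 0.013  0.778 -0.628]
 [-1.     0.027  0.013]]
t 4.78 pos [435.  152.1  12.1] jaw 51.1 tool_delta_cm [ 0.3  -0.3  -0.17] turn 0.3 tilt -0.9996 J6 -39.3 F [-0.5  0.1  0.1] g 85.0
```

Emit:
arm_command([
  [0.25,-0.3,-0.2,0,8.5],
  [0,0,0,0,7],
  [0,0,0,0,5],
  [0,0,0,0,5],
  [0,0,0,0,5],
  [0,0,0,0,5],
  [0,0,0,0,5],
  [0,0,0,0,5],
])

```text
time: 5.45
tool_pos: [432.4, 151.0, 10.9]
tool_rot: [[0.03, 0.628, 0.778], [0.013, 0.778, -0.628], [-0.999, 0.029, 0.015]]
force: [-0.3, -0.5, -1.5]
grip_width: 0.646
```

```bash
python3 -c "
from h import *
togo(567.8,276.4,90,85.2)
print(bot.observe()['tool_rot'].round(3))"
```

```text
t 5.45 pos [432.4 151.   10.9] jaw 51.1 tool_delta_cm [-7.34 18.48  2.76] turn -34.1 tilt -0.9995 J6 -39.4 F [-0.3 -0.5 -1.5] g 55.2
[[ 0.03   0.628  0.778]
 [ 0.013  0.778 -0.628]
 [-0.999  0.029  0.015]]
```

Emit:
arm_command([
  [-1,0,0,0,5],
  [-2,0,0,0,5],
  [-2,0,0,0,5],
  [-2,0,0,0,5],
  [0,2,0.3,0,5],
  [0,2,0.3,0,5],
  [0,2,0.3,0,5],
  [0,2,0.3,0,5],
  [0,2,0.3,0,5],
  [0,2,0.3,0,5],
  [0,2,0.3,0,5],
  [0,2,0.3,0,5],
])

```text
time: 6.45
tool_pos: [550.4, 261.5, 94.3]
tool_rot: [[0.027, 0.63, 0.776], [0.012, 0.776, -0.63], [-1.0, 0.026, 0.013]]
force: [-0.3, 0.9, -0.7]
grip_width: 0.647
```

Emit:
arm_command([
  [0,0,0,-6,5],
  [0,0,0,-6,5],
  [0,0,0,-6,5],
  [0,0,0,-6,5],
  [0,0,0,-6,5],
  [0,0,0,-4,5],
  [0,0,0,0,5],
  [0,0,0,0,5],
])

```text
time: 7.12
tool_pos: [553.7, 265.5, 97.3]
tool_rot: [[0.028, 0.058, 0.998], [0.013, 0.998, -0.058], [-1.0, 0.015, 0.027]]
force: [-0.8, -0.6, -1.2]
grip_width: 0.649
```

```bash
python3 -c "
from h import *
togo(567.8,276.4,90,85.2)
print(bot.observe()['tool_rot'].round(3))
C=camw();cv2.imwrite('pics/w2.png',C[0])
L=bot.outline_of('tray_square','wrist');print([(d['p'],d['xy'],d['region'].sum()) for d in L])
"
```

```text
t 7.12 pos [553.7 265.5  97.3] jaw 86.7 tool_delta_cm [0.79 1.16 1.33] turn 1.5 tilt -0.9995 J6 -66.4 F [-0.8 -0.6 -1.2] g 55.4
[[ 0.028  0.058  0.998]
 [ 0.013  0.998 -0.058]
 [-1.     0.015  0.027]]
[(0.82, [294.1, 186.8], np.int64(4811))]
```

View pics/w2.png

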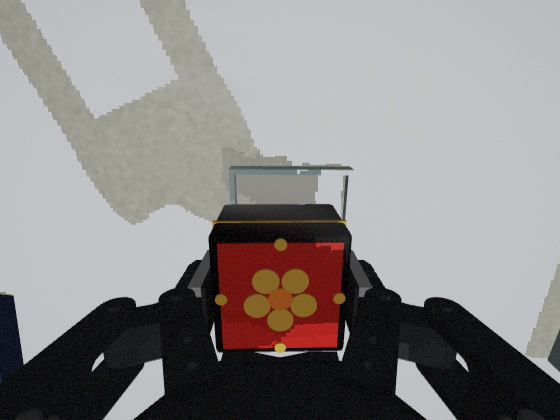

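The box is held level, and the tray is partly hidden behind it. Its far rim corners show at about (229,168) and (353,168), so I'll check the tray pose from those.

```bash
python3 -c "
from h import *
C=camw()
a=onplane((229,168),C,14);b=onplane((353,168),C,14);print(a,b,np.linalg.norm(a-b))
print(proj(boxpts(92,92,0,14)@Rz(np.radians(85.2)).T+[567.8,276.4,0],C).round())
togo(567.8,276.4,50,85.2)"
```

```text
[520.15647816 231.94004795  14.        ] [525.56555084 322.48455593  14.        ] 90.7059314018449
[[353. 165.]
 [343. 270.]
 [236. 268.]
 [234. 162.]
 [358. 168.]
 [346. 278.]
 [234. 277.]
 [232. 165.]]
t 7.27 pos [553.7 265.4  97.2] jaw 86.7 tool_delta_cm [4.77 1.11 1.22] turn 1.5 tilt -0.9995 J6 -66.5 F [-1.1  0.6 -1.1] g 55.0
```

Emit:
arm_command([
  [0,1.1,1.3,1.5,5],
  [1,0,0,0,5],
  [2,0,0,0,5],
  [2,0,0,0,5],
  [1,0,0,0,5],
  [0,0,0,0,5],
  [0,0,0,0,5],
])

```text
time: 7.85
tool_pos: [567.8, 275.4, 34.5]
tool_rot: [[0.026, 0.087, 0.996], [0.012, 0.996, -0.087], [-1.0, 0.014, 0.025]]
force: [0.8, 0.7, 0.2]
grip_width: 0.647
```

```bash
python3 -c "
from h import *
togo(568,275.5,16.5,85.2)
print(bot.observe()['tool_rot'].round(3))"
```

```text
t 7.85 pos [567.8 275.4  34.5] jaw 85.0 tool_delta_cm [ 1.8  -0.02 -0.02] turn -0.2 tilt -0.9996 J6 -64.3 F [0.8 0.7 0.2] g 55.2
[[ 0.026  0.087  0.996]
 [ 0.012  0.996 -0.087]
 [-1.     0.014  0.025]]
```

Emit:
arm_command([
  [0.6,0,0,0,5],
  [0.6,0,0,0,5],
  [0.4,0,0,0,5],
  [0.3,0,0,0,5],
  [0.1,0,0,0,5],
  [0,0,0,0,5],
])

```text
time: 8.35
tool_pos: [569.8, 276.0, 16.3]
tool_rot: [[0.031, 0.087, 0.996], [0.013, 0.996, -0.088], [-0.999, 0.016, 0.03]]
force: [0.7, 0.6, -0.2]
grip_width: 0.647
```

```bash
python3 -c "
from h import *
togo(568,275.5,16.5,85.2)"
```

```text
t 8.35 pos [569.8 276.   16.3] jaw 85.0 tool_delta_cm [-0.03 -0.07 -0.17] turn -0.2 tilt -0.9994 J6 -64.3 F [ 0.7  0.6 -0.2] g 55.3
```

Emit:
arm_command([
  [0.15,0,-0.1,0,5],
  [0.1,0,0,0,5],
  [0,0,0,0,5],
])

```text
time: 8.6
tool_pos: [570.4, 276.3, 16.4]
tool_rot: [[0.035, 0.087, 0.996], [0.014, 0.996, -0.088], [-0.999, 0.017, 0.034]]
force: [-0.7, 0.2, -0.3]
grip_width: 0.645
```

Emit:
arm_command([
  [0,0,0,0,5.8],
  [0,0,0,0,6.2],
  [0,0,0,0,6.6],
  [0,0,0,0,6.6],
  [-0.5,0,0,0,6.8],
  [-1.5,0,0,0,7],
  [-2.5,0,0,0,7],
  [-3,0,0,0,8],
  [-3,0,0,0,8.5],
  [-2,0,0,0,8.5],
  [-1,0,0,0,8.5],
  [0,0,0,0,8.5],
])

```text
time: 9.6
tool_pos: [563.9, 274.2, 155.3]
tool_rot: [[0.03, 0.087, 0.996], [0.013, 0.996, -0.088], [-0.999, 0.015, 0.029]]
force: [1.2, 0.6, 0.2]
grip_width: 0.992
```

```bash
python3 w.py sq w3 200; python3 -c "
from h import *
print(bot.observe()['tool_rot'].round(3))
togo(355.3,300.5,150,-17.6)
C=camw();L=bot.outline_of('lac_square_center','wrist');r=L[0]['region']
p,y,f=fit(boxpts(56,56,5,47),[C],[r],[568,276],[0,.7,1.4]);print('at floor5',p,np.degrees(y),f)"
```

```text
[(0.88, [283.2, 201.3])]
fit [572.1 276.1] -5.2 0.023
t 9.7 pos [562.7 273.8 152.1] jaw 85.0 tool_delta_cm [-4.76  0.38  1.03] turn -89.8 tilt -0.9996 J6 -64.3 F [ 0.6  0.5 -0.2] g 85.0
[[ 0.025  0.087  0.996]
 [ 0.011  0.996 -0.088]
 [-1.     0.013  0.024]]
t 9.7 pos [562.7 273.8 152.1] jaw 85.0 tool_delta_cm [ -0.28   0.85 -20.9 ] turn -77.4 tilt -0.9996 J6 -64.3 F [ 0.6  0.5 -0.2] g 85.0
at floor5 [571.25053878 276.04461104] 84.72963998821461 0.03856637701392174
```

View pics/w3.png

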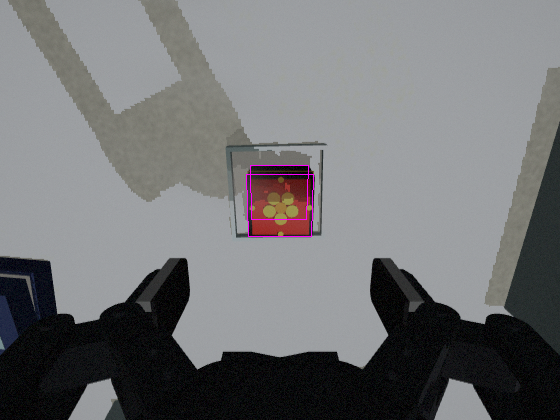

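The red box sits inside the tray with clearance, its centre at about (281,203) in the image and within 4 mm of the tray centre. Next is the long box.

Emit:
arm_command([
  [0,0.1,-3,0,8.5],
  [0,0.1,-3,0,8.5],
  [0,0.1,-3,0,8.5],
  [0,0.1,-3,0,8.5],
  [0,0.1,-3,0,8.5],
  [0,0.1,-3,0,8.5],
  [0,0.1,-2.5,0,8.5],
  [0,0,0,7,8.5],
  [0,0,0,7,8.5],
  [0,0,0,7,8.5],
  [0,0,0,7,8.5],
  [0,0,0,7,8.5],
])

```text
time: 10.8
tool_pos: [334.7, 290.5, 116.0]
tool_rot: [[-0.027, 0.659, 0.752], [-0.017, 0.752, -0.659], [-0.999, -0.031, -0.009]]
force: [-0.3, -0.4, -0.4]
grip_width: 0.998
```

Emit:
arm_command([
  [0,0,0,7,8.5],
  [0,0,0,7,8.5],
  [0,0,0,7,8.5],
  [0,0,0,7,8.5],
  [0,0,0,7,8.5],
  [0,0,0,7,8.5],
  [0,0,0,7,8.5],
  [0,0,0,7,8.5],
  [0,0,0,7,8.5],
  [0,0,0,5,8.5],
  [0,0,0,0,8.5],
])

```text
time: 11.72
tool_pos: [321.3, 281.7, 91.4]
tool_rot: [[-0.067, 0.931, -0.358], [-0.044, -0.361, -0.932], [-0.997, -0.046, 0.065]]
force: [-0.1, -0.0, -1.0]
grip_width: 0.992
```

```bash
python3 w.py lo w4 9;python3 -c "
from h import *
print(bot.observe()['tool_rot'].round(3))"
```

```text
[(0.62, [322.8, 167.2])]
fit [356.4 300.2] 73.3 0.022
t 11.82 pos [321.3 281.7  91.6] jaw -20.9 tool_delta_cm [ 7.91  3.   -3.5 ] turn 85.7 tilt -0.9968 J6 54.5 F [ 0.8  0.5 -0.4] g 85.1
[[-0.067  0.933 -0.354]
 [-0.044 -0.357 -0.933]
 [-0.997 -0.047  0.065]]
```

View pics/w4.png

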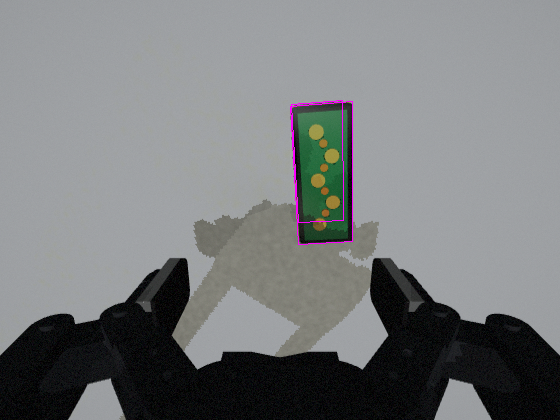

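The tilt has drifted to 4.6°. The needed correction is outward, so I'll see whether it undoes the tilt.

Emit:
arm_command([
  [-1,3,-2.2,-4,8.5],
  [-1,0,0,0,8.5],
  [0,0,0,0,8.5],
])

```text
time: 12.07
tool_pos: [353.8, 289.5, 100.5]
tool_rot: [[-0.083, 0.957, -0.276], [-0.054, -0.281, -0.958], [-0.995, -0.065, 0.075]]
force: [0.3, 0.3, -0.1]
grip_width: 0.996
```

```bash
python3 -c "
from h import *
print(bot.observe()['tool_rot'].round(3))
togo(356.4,300.2,9,-16.7)"
```

```text
[[-0.083  0.957 -0.276]
 [-0.054 -0.281 -0.958]
 [-0.995 -0.065  0.075]]
t 12.07 pos [353.8 289.5 100.5] jaw -16.4 tool_delta_cm [ 9.03  0.54 -1.78] turn 0.3 tilt -0.9951 J6 48.5 F [ 0.3  0.3 -0.1] g 85.1
```

Emit:
arm_command([
  [0,0,0,0,8.5],
  [0,0,0,0,8.5],
  [0,0,0,0,8.5],
  [0,0,0,0,8.5],
  [0,0,0,0,8.5],
  [0,0,0,0,8.5],
])

```text
time: 12.57
tool_pos: [352.1, 288.8, 99.1]
tool_rot: [[-0.084, 0.958, -0.273], [-0.054, -0.278, -0.959], [-0.995, -0.066, 0.075]]
force: [-0.2, -0.5, 0.7]
grip_width: 0.994
```

Emit:
arm_command([
  [-1,0,0,0,8.5],
  [-1,0,0,0,8.5],
  [-1,0,0,0,8.5],
  [-1,0,0,0,8.5],
  [-1,0,0,0,8.5],
  [-1,0,0,0,8.5],
])

```text
time: 13.07
tool_pos: [356.5, 292.0, 164.4]
tool_rot: [[-0.084, 0.959, -0.272], [-0.055, -0.277, -0.959], [-0.995, -0.066, 0.076]]
force: [-0.2, -0.8, -0.6]
grip_width: 0.995
```

Emit:
arm_command([
  [0,2.3,-3.3,0,8.5],
  [0,2.3,-3.3,0,8.5],
  [0,2.3,-3.3,0,8.5],
  [0,2.3,-3.3,0,8.5],
])

```text
time: 13.4
tool_pos: [482.4, 394.7, 160.3]
tool_rot: [[-0.074, 0.959, -0.273], [-0.048, -0.277, -0.96], [-0.996, -0.057, 0.067]]
force: [0.1, 1.4, -0.5]
grip_width: 0.999
```

Emit:
arm_command([
  [0,-1.2,1.6,0,8.5],
  [0,-1.2,1.6,0,8.5],
  [0,-1.2,1.6,0,8.5],
  [0,-1.2,1.6,0,8.5],
  [0,-1.2,1.6,0,8.5],
  [0,-1.2,1.6,0,8.5],
  [0,-1.2,1.6,0,8.5],
  [0,0,0,0,8.5],
])

```text
time: 14.07
tool_pos: [379.4, 315.6, 156.9]
tool_rot: [[-0.096, 0.958, -0.272], [-0.063, -0.278, -0.958], [-0.993, -0.075, 0.087]]
force: [0.5, 0.1, -0.1]
grip_width: 0.996
```

Emit:
arm_command([
  [4.1,0,0,0,8.5],
  [4.1,0,0,0,8.5],
])

```text
time: 14.23
tool_pos: [379.5, 315.7, 86.2]
tool_rot: [[-0.073, 0.959, -0.274], [-0.048, -0.277, -0.96], [-0.996, -0.057, 0.066]]
force: [-0.6, 0.3, -1.0]
grip_width: 0.996
```

Emit:
arm_command([
  [-1,0,0,0,8.5],
  [-1,0,0,0,8.5],
  [-1,0,0,0,8.5],
  [-1,0,0,0,8.5],
  [-1,0,0,0,8.5],
  [-1,0,0,0,8.5],
  [-1,0,0,0,8.5],
  [-1,0,0,0,8.5],
  [-1,0,0,0,8.5],
  [-1,0,0,0,8.5],
])

```text
time: 15.07
tool_pos: [390.7, 323.0, 202.7]
tool_rot: [[-0.068, 0.959, -0.274], [-0.044, -0.277, -0.96], [-0.997, -0.053, 0.062]]
force: [-0.1, -0.1, 0.1]
grip_width: 0.996
```

Emit:
arm_command([
  [4.1,0,0,0,8.5],
  [4.1,0,0,0,8.5],
  [2,0,0,0,8.5],
  [-1,0,0,0,8.5],
  [-1,0,0,0,8.5],
  [-1,0,0,0,8.5],
  [-1,0,0,0,8.5],
  [-1,0,0,0,8.5],
  [-1,0,0,0,8.5],
  [-1,0,0,0,8.5],
  [-1,0,0,0,8.5],
  [-1,0,0,0,8.5],
])

```text
time: 16.07
tool_pos: [396.9, 327.1, 216.9]
tool_rot: [[-0.042, 0.96, -0.275], [-0.027, -0.277, -0.961], [-0.999, -0.033, 0.038]]
force: [-0.2, 0.6, 0.2]
grip_width: 0.994
```

Emit:
arm_command([
  [4.1,0,0,0,8.5],
  [4.1,0,0,0,8.5],
])

```text
time: 16.23
tool_pos: [402.0, 330.5, 150.1]
tool_rot: [[-0.015, 0.961, -0.276], [-0.01, -0.276, -0.961], [-1.0, -0.012, 0.014]]
force: [-0.1, 0.4, -1.8]
grip_width: 0.996
```

Emit:
arm_command([
  [-1,0,0,0,8.5],
  [-1,0,0,0,8.5],
  [-1,0,0,0,8.5],
  [-1,0,0,0,8.5],
  [-1,0,0,0,8.5],
  [-1,0,0,0,8.5],
])

```text
time: 16.73
tool_pos: [400.5, 329.5, 214.4]
tool_rot: [[-0.025, 0.961, -0.276], [-0.016, -0.276, -0.961], [-1.0, -0.02, 0.023]]
force: [-0.3, 0.2, 0.5]
grip_width: 0.997
```

Fast descents correct the tilt, and slow ascents leave it nearly unchanged. It is down to about 1.5°, so I'll go to the long box.

```bash
python3 -c "
from h import *
togo(356.4,300.2,100,-16.7)"
```

```text
t 16.73 pos [400.5 329.5 214.4] jaw -16.0 tool_delta_cm [11.6  -3.2   3.77] turn 0.7 tilt -0.9996 J6 49.2 F [-0.3  0.2  0.5] g 85.1
```

Emit:
arm_command([
  [0,-0.8,0.9,0.7,8.5],
  [0,-0.8,0.9,0,8.5],
  [0,-0.8,0.9,0,8.5],
  [0,-0.8,1,0,8.5],
  [3.5,0,0,0,8.5],
  [3.5,0,0,0,8.5],
  [3,0,0,0,8.5],
  [1,0,0,0,8.5],
  [0,0,0,0,8.5],
])

```text
time: 17.48
tool_pos: [372.9, 312.2, 139.5]
tool_rot: [[0.027, 0.957, -0.288], [0.018, -0.289, -0.957], [-0.999, 0.021, -0.025]]
force: [-0.5, -0.7, 0.0]
grip_width: 0.995
```

```bash
python3 w.py lo w5 9;python3 -c "
from h import *
print(bot.observe()['tool_rot'].round(3))
togo(356.4,300.2,9,-16.7)"
```

```text
[(0.85, [262.5, 220.7]), (0.16, [514.7, 179.4])]
fit [356.9 300.6] 253.3 0.033
t 17.58 pos [373.9 312.9 141.7] jaw -16.8 tool_delta_cm [13.18 -1.58  2.03] turn 90.0 tilt -0.9994 J6 50.0 F [ 0.3 -0.3  0.6] g 85.1
[[ 0.03   0.957 -0.288]
 [ 0.02  -0.289 -0.957]
 [-0.999  0.023 -0.028]]
t 17.58 pos [373.9 312.9 141.7] jaw -16.8 tool_delta_cm [13.18 -1.62  2.08] turn -0.1 tilt -0.9994 J6 50.0 F [ 0.3 -0.3  0.6] g 85.1
```

Emit:
arm_command([
  [0,-0.8,1,0,8.5],
  [0,-0.7,1,0,8.5],
  [1,0,0,0,8.5],
  [2,0,0,0,8.5],
  [2,0,0,0,8.5],
  [2,0,0,0,8.5],
  [1,0,0,0,8.5],
  [0.5,0,0,0,8.5],
  [0,0,0,0,8.5],
])

```text
time: 18.33
tool_pos: [371.0, 309.2, 73.2]
tool_rot: [[0.063, 0.956, -0.287], [0.041, -0.29, -0.956], [-0.997, 0.048, -0.058]]
force: [0.0, -0.5, 0.2]
grip_width: 0.992
```

```bash
python3 -c "
from h import *
print(bot.observe()['tool_rot'].round(3))
togo(356.7,300.5,10,-16.7)"
```

```text
[[ 0.063  0.956 -0.287]
 [ 0.041 -0.29  -0.956]
 [-0.997  0.048 -0.058]]
t 18.33 pos [371.  309.2  73.2] jaw -16.9 tool_delta_cm [ 6.18 -1.42  1.61] turn -0.2 tilt -0.9972 J6 49.8 F [ 0.  -0.5  0.2] g 84.8
```

Emit:
arm_command([
  [-2,-1.4,1.6,0,8.5],
  [-2,0,0,0,8.5],
  [-2,0,0,0,8.5],
  [0,0,0,0,8.5],
])

```text
time: 18.67
tool_pos: [349.7, 295.8, 134.7]
tool_rot: [[0.061, 0.956, -0.287], [0.04, -0.29, -0.956], [-0.997, 0.047, -0.057]]
force: [-0.6, 0.3, 1.1]
grip_width: 0.999
```

```bash
python3 -c "
from h import *
print(bot.observe()['tool_rot'].round(3))
togo(356.7,300.5,10,-16.7)"
```

```text
[[ 0.061  0.956 -0.287]
 [ 0.04  -0.29  -0.956]
 [-0.997  0.047 -0.057]]
t 18.67 pos [349.7 295.8 134.7] jaw -16.9 tool_delta_cm [12.5  -0.06  0.06] turn -0.2 tilt -0.9973 J6 49.9 F [-0.6  0.3  1.1] g 85.3
```

Emit:
arm_command([
  [-4.1,0,0,0,8.5],
  [-4.1,0,0,0,8.5],
])

```text
time: 18.83
tool_pos: [340.3, 289.6, 204.5]
tool_rot: [[0.046, 0.957, -0.288], [0.031, -0.289, -0.957], [-0.998, 0.035, -0.043]]
force: [1.3, 0.3, 1.1]
grip_width: 0.997
```

Emit:
arm_command([
  [1,0,0,0,8.5],
  [1,0,0,0,8.5],
  [1,0,0,0,8.5],
  [1,0,0,0,8.5],
  [1,0,0,0,8.5],
  [1,0,0,0,8.5],
])

```text
time: 19.33
tool_pos: [350.2, 296.2, 153.4]
tool_rot: [[0.069, 0.956, -0.287], [0.045, -0.29, -0.956], [-0.997, 0.053, -0.063]]
force: [-0.6, -0.5, -0.3]
grip_width: 0.996
```

Emit:
arm_command([
  [-4.1,0,0,0,8.5],
  [-4.1,0,0,0,8.5],
  [0,2.3,-3.3,0,8.5],
  [0,2.3,-3.3,0,8.5],
  [0,2.3,-3.3,0,8.5],
  [0,0,0,0,8.5],
])

```text
time: 19.83
tool_pos: [430.7, 362.0, 215.2]
tool_rot: [[0.03, 0.957, -0.289], [0.02, -0.29, -0.957], [-0.999, 0.023, -0.027]]
force: [-0.2, -1.0, -1.5]
grip_width: 0.996
```

Emit:
arm_command([
  [0,-2.3,3.3,0,8.5],
  [0,-2.3,3.3,0,8.5],
  [0,-2.3,3.3,0,8.5],
  [0,0,0,0,8.5],
])

```text
time: 20.17
tool_pos: [332.1, 284.2, 192.8]
tool_rot: [[0.003, 0.957, -0.289], [0.002, -0.289, -0.957], [-1.0, 0.003, -0.003]]
force: [-0.6, 0.7, -1.9]
grip_width: 0.995
```

Emit:
arm_command([
  [-3,2.3,-3.3,0,8.5],
  [0,2.3,-3.3,0,8.5],
  [0,2.3,-3.3,0,8.5],
  [0,0,0,0,8.5],
  [0,-2.3,3.3,0,8.5],
  [0,-2.3,3.3,0,8.5],
  [0,-1.5,2.2,0,8.5],
  [0,0,0,0,8.5],
])

```text
time: 20.83
tool_pos: [323.1, 279.1, 182.2]
tool_rot: [[-0.065, 0.956, -0.288], [-0.044, -0.291, -0.956], [-0.997, -0.049, 0.061]]
force: [-0.2, 1.3, -0.8]
grip_width: 0.998
```

```bash
python3 -c "
from h import *
print(bot.observe()['tool_rot'].round(3))
togo(356.7,300.5,10,-16.7)"
```

```text
[[-0.065  0.956 -0.288]
 [-0.044 -0.291 -0.956]
 [-0.997 -0.049  0.061]]
t 20.83 pos [323.1 279.1 182.2] jaw -16.9 tool_delta_cm [16.86  3.44 -4.07] turn -0.2 tilt -0.9969 J6 50.1 F [-0.2  1.3 -0.8] g 85.3
```

Emit:
arm_command([
  [0,0.9,-1,0,8.5],
  [0,0.9,-1,0,8.5],
  [0,0.8,-1,0,8.5],
  [2,0,0,0,8.5],
  [2,0,0,0,8.5],
  [2,0,0,0,8.5],
  [2,0,0,0,8.5],
  [2,0,0,0,8.5],
  [0,0,0,0,8.5],
])

```text
time: 21.58
tool_pos: [348.5, 294.7, 67.4]
tool_rot: [[-0.068, 0.955, -0.288], [-0.046, -0.291, -0.956], [-0.997, -0.052, 0.064]]
force: [-0.3, -0.9, -0.3]
grip_width: 0.998
```

```bash
python3 -c "
from h import *
print(bot.observe()['tool_rot'].round(3))
togo(356.7,300.5,10,-16.7)"
```

```text
[[-0.068  0.955 -0.288]
 [-0.046 -0.291 -0.956]
 [-0.997 -0.052  0.064]]
t 21.58 pos [348.5 294.7  67.4] jaw -17.0 tool_delta_cm [ 5.63  0.91 -1.16] turn -0.3 tilt -0.9966 J6 50.0 F [-0.3 -0.9 -0.3] g 85.2
```

Emit:
arm_command([
  [-1.5,0.5,-0.6,0,8.5],
  [-1.5,0.4,-0.5,0,8.5],
  [-1.5,0,0,0,8.5],
  [-1.5,0,0,0,8.5],
  [-1.5,0,0,0,8.5],
  [-1.5,0,0,0,8.5],
  [4.1,0,0,0,8.5],
  [4.1,0,0,0,8.5],
])

```text
time: 22.25
tool_pos: [367.6, 307.5, 84.8]
tool_rot: [[-0.055, 0.956, -0.289], [-0.037, -0.291, -0.956], [-0.998, -0.042, 0.051]]
force: [-0.9, 0.2, -1.6]
grip_width: 0.998
```

Emit:
arm_command([
  [-1.5,0,0,0,8.5],
  [-1.5,0,0,0,8.5],
  [-1.5,0,0,0,8.5],
  [-1.5,0,0,0,8.5],
  [-1.5,0,0,0,8.5],
  [-1.5,0,0,0,8.5],
  [4.1,0,0,0,8.5],
  [4.1,0,0,0,8.5],
  [0,0,0,0,8.5],
])

```text
time: 23.0
tool_pos: [362.7, 304.5, 87.8]
tool_rot: [[-0.067, 0.955, -0.288], [-0.045, -0.291, -0.956], [-0.997, -0.051, 0.062]]
force: [-1.7, -0.2, -0.7]
grip_width: 0.995
```

```bash
python3 -c "
from h import *
print(bot.observe()['tool_rot'].round(3))
togo(356.7,300.5,10,-16.7)"
```

```text
[[-0.067  0.955 -0.288]
 [-0.045 -0.291 -0.956]
 [-0.997 -0.051  0.062]]
t 23.0 pos [362.7 304.5  87.8] jaw -17.0 tool_delta_cm [ 7.81 -0.06  0.07] turn -0.3 tilt -0.9967 J6 50.0 F [-1.7 -0.2 -0.7] g 85.0
```

Emit:
arm_command([
  [-1,0,0,0,8.5],
  [-1,0,0,0,8.5],
  [-1,0,0,0,8.5],
  [-1,0,0,0,8.5],
  [-1,0,0,0,8.5],
  [-1,0,0,0,8.5],
  [3.5,0,0,0,8.5],
  [3,0,0,0,8.5],
  [2,0,0,0,8.5],
  [1,0,0,0,8.5],
  [0.5,0,0,0,8.5],
  [0,0,0,0,8.5],
])

```text
time: 24.0
tool_pos: [373.4, 311.5, 75.1]
tool_rot: [[-0.035, 0.957, -0.29], [-0.024, -0.29, -0.957], [-0.999, -0.027, 0.033]]
force: [-0.2, -0.1, 0.7]
grip_width: 0.998
```

```bash
python3 -c "
from h import *
print(bot.observe()['tool_rot'].round(3))
togo(356.7,300.5,10,-16.7)"
```

```text
[[-0.035  0.957 -0.29 ]
 [-0.024 -0.29  -0.957]
 [-0.999 -0.027  0.033]]
t 24.0 pos [373.4 311.5  75.1] jaw -16.9 tool_delta_cm [ 6.59 -1.1   1.32] turn -0.2 tilt -0.9991 J6 50.0 F [-0.2 -0.1  0.7] g 85.2
```

Emit:
arm_command([
  [1.5,-0.9,1.0,0,8.5],
  [1.5,-0.6,0.7,0,8.5],
  [1.3,-0.3,0.3,0,8.5],
  [0.7,0,0,0,8.5],
  [0.3,0,0,0,8.5],
  [0,0,0,0,8.5],
])

```text
time: 24.5
tool_pos: [354.7, 300.4, 31.1]
tool_rot: [[-0.021, 0.957, -0.29], [-0.014, -0.29, -0.957], [-1.0, -0.016, 0.02]]
force: [0.4, -0.4, -0.0]
grip_width: 0.994
```

```bash
python3 -c "
from h import *
print(bot.observe()['tool_rot'].round(3))
togo(356.7,300.5,10,-16.7)"
```

```text
[[-0.021  0.957 -0.29 ]
 [-0.014 -0.29  -0.957]
 [-1.    -0.016  0.02 ]]
t 24.5 pos [354.7 300.4  31.1] jaw -16.9 tool_delta_cm [ 2.1   0.22 -0.11] turn -0.2 tilt -0.9997 J6 50.2 F [ 0.4 -0.4 -0. ] g 84.9
```

Tilt is down to 1.4° and the position is good. I'll finish the descent and grip.

Emit:
arm_command([
  [1,0,0,0,8.5],
  [0.7,0,0,0,8.5],
  [0.3,0,0,0,8.5],
  [0,0,0,0,8.5],
])

```text
time: 24.83
tool_pos: [357.6, 302.1, 12.6]
tool_rot: [[-0.015, 0.957, -0.29], [-0.011, -0.29, -0.957], [-1.0, -0.011, 0.014]]
force: [0.8, -0.5, -0.5]
grip_width: 0.996
```

```bash
python3 -c "
from h import *
print(bot.observe()['tool_rot'].round(3))
togo(356.7,300.5,10,-16.7)"
```

```text
[[-0.015  0.957 -0.29 ]
 [-0.011 -0.29  -0.957]
 [-1.    -0.011  0.014]]
t 24.83 pos [357.6 302.1  12.6] jaw -16.9 tool_delta_cm [ 0.26 -0.03  0.18] turn -0.2 tilt -0.9998 J6 50.2 F [ 0.8 -0.5 -0.5] g 85.1
```

Emit:
arm_command([
  [0.3,0,0.2,0,7],
  [0,0,0,0,6],
  [0,0,0,0,5],
  [0,0,0,0,4],
  [0,0,0,0,3],
  [0,0,0,0,3],
  [0,0,0,0,3],
  [0,0,0,0,3],
])

```text
time: 25.5
tool_pos: [357.6, 300.4, 10.1]
tool_rot: [[-0.014, 0.957, -0.29], [-0.01, -0.29, -0.957], [-1.0, -0.011, 0.013]]
force: [-0.0, 0.7, 0.7]
grip_width: 0.412
```

```bash
python3 -c "
from h import *
print(bot.observe()['tool_rot'].round(3))
togo(574.3,-281,100,-12.7)"
```

```text
[[-0.014  0.957 -0.29 ]
 [-0.01  -0.29  -0.957]
 [-1.    -0.011  0.013]]
t 25.5 pos [357.6 300.4  10.1] jaw -16.9 tool_delta_cm [-8.72 37.53 49.46] turn -4.2 tilt -0.9999 J6 50.0 F [-0.   0.7  0.7] g 35.2
```

Emit:
arm_command([
  [-1,0,0,0,3],
  [-1.5,0,0,0,3],
  [-2,0,0,0,3],
  [-2,0,0,0,3],
  [-2,0,0,0,3],
  [-2,0,0,0,3],
  [-1,0.5,0.7,0,3],
  [0,1,1.3,0,3],
  [0,1.5,2,0,3],
  [0,1.8,2.4,0,3],
  [0,1.8,2.4,0,3],
  [0,1.8,2.4,0,3],
])

```text
time: 26.5
tool_pos: [406.6, 167.0, 135.5]
tool_rot: [[-0.014, 0.96, -0.279], [-0.01, -0.279, -0.96], [-1.0, -0.01, 0.014]]
force: [0.5, 0.8, -1.2]
grip_width: 0.414
```

```bash
python3 -c "
from h import *
print(bot.observe()['tool_rot'].round(3))
togo(574.3,-281,120,-12.7)"
```

```text
[[-0.014  0.96  -0.279]
 [-0.01  -0.279 -0.96 ]
 [-1.    -0.01   0.014]]
t 26.5 pos [406.6 167.  135.5] jaw -16.2 tool_delta_cm [ 1.78 28.61 38.32] turn -3.5 tilt -0.9999 J6 31.4 F [ 0.5  0.8 -1.2] g 35.3
```

Emit:
arm_command([
  [0,2,2.7,0,3],
  [0,2,2.7,0,3],
  [0,2,2.7,0,3],
  [0,2,2.7,0,3],
  [0,2,2.7,0,3],
  [0,2,2.7,0,3],
  [0,2,2.7,0,3],
  [0,2,2.7,0,3],
  [0,2,2.7,0,3],
  [0,2,2.7,0,3],
  [0,2,2.7,0,3],
  [0,1.5,2,0,3],
])

```text
time: 27.5
tool_pos: [541.2, -230.5, 138.6]
tool_rot: [[-0.017, 0.959, -0.282], [-0.013, -0.283, -0.959], [-1.0, -0.013, 0.017]]
force: [0.0, -0.9, -1.2]
grip_width: 0.412
```

```bash
python3 -c "
from h import *
print(bot.observe()['tool_rot'].round(3))
togo(574.3,-281,100,-12.7)"
```

```text
[[-0.017  0.959 -0.282]
 [-0.013 -0.283 -0.959]
 [-1.    -0.013  0.017]]
t 27.5 pos [ 541.2 -230.5  138.6] jaw -16.4 tool_delta_cm [3.87 4.65 3.84] turn -3.7 tilt -0.9998 J6 -11.5 F [ 0.  -0.9 -1.2] g 35.1
```

Emit:
arm_command([
  [0,1.5,1.2,-3.7,3],
  [0.5,1.3,1.1,0,3],
  [0.8,0.8,0.6,0,3],
  [1,0.2,0.2,0,3],
  [1,0,0,0,3],
  [0.5,0,0,0,3],
  [0,0,0,0,3],
])

```text
time: 28.08
tool_pos: [566.3, -282.4, 96.0]
tool_rot: [[-0.023, 0.974, -0.227], [-0.013, -0.227, -0.974], [-1.0, -0.02, 0.018]]
force: [-0.5, 0.7, -0.5]
grip_width: 0.408
```

```bash
python3 -c "
from h import *
print(bot.observe()['tool_rot'].round(3))
togo(574.3,-281,60,-12.7)
C=camw()
im=C[0].copy()
q=proj(boxpts(126,72,0,14)@Rz(np.radians(77.3)).T+[574.3,-281,0],C).astype(np.int32)
for r in(q[:4],q[4:]): cv2.polylines(im,[r.reshape(-1,1,2)],True,(255,0,255),1)
cv2.imwrite('pics/w6.png',im)"
```

```text
[[-0.023  0.974 -0.227]
 [-0.013 -0.227 -0.974]
 [-1.    -0.02   0.018]]
t 28.08 pos [ 566.3 -282.4   96. ] jaw -13.1 tool_delta_cm [ 3.57  0.82 -0.38] turn -0.4 tilt -0.9996 J6 -17.7 F [-0.5  0.7 -0.5] g 34.9
```

View pics/w6.png

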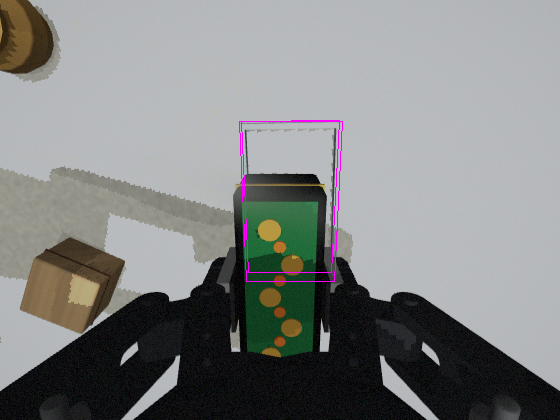

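Emit:
arm_command([
  [0.5,0.8,-0.4,-0.4,3],
  [1.5,0,0,0,3],
  [1.5,0,0,0,3],
  [1.5,0,0,0,3],
  [1,0,0,0,3],
  [0.5,0,0,0,3],
  [0,0,0,0,3],
])

```text
time: 28.72
tool_pos: [578.8, -276.6, 32.7]
tool_rot: [[-0.014, 0.977, -0.212], [-0.016, -0.212, -0.977], [-1.0, -0.01, 0.019]]
force: [-0.3, -0.3, -0.7]
grip_width: 0.413
```

```bash
python3 -c "
from h import *
print(bot.observe()['tool_rot'].round(3))
togo(574.3,-281,15.5,-12.7)"
```

```text
[[-0.014  0.977 -0.212]
 [-0.016 -0.212 -0.977]
 [-1.    -0.01   0.019]]
t 28.72 pos [ 578.8 -276.6   32.7] jaw -12.3 tool_delta_cm [ 1.74 -0.33  0.5 ] turn 0.4 tilt -0.9998 J6 -17.5 F [-0.3 -0.3 -0.7] g 35.2
```

Emit:
arm_command([
  [0.4,-0.3,0.5,0,3],
  [0.5,0,0,0,3],
  [0.4,0,0,0,3],
  [0.3,0,0,0,3],
  [0.1,0,0,0,3],
  [0,0,0,0,3],
])

```text
time: 29.22
tool_pos: [576.1, -282.3, 17.5]
tool_rot: [[-0.009, 0.977, -0.212], [-0.019, -0.212, -0.977], [-1.0, -0.005, 0.021]]
force: [-0.4, -0.3, -1.4]
grip_width: 0.41
```

```bash
python3 -c "
from h import *
togo(574.3,-281,15.5,-12.7)"
```

```text
t 29.22 pos [ 576.1 -282.3   17.5] jaw -12.2 tool_delta_cm [ 0.2  -0.21 -0.09] turn 0.5 tilt -0.9998 J6 -18.0 F [-0.4 -0.3 -1.4] g 35.0
```

Emit:
arm_command([
  [0.2,-0.1,0,0,3],
  [0.15,0,0,0,3],
  [0,0,0,0,3],
  [0,0,0,0,3],
])

```text
time: 29.55
tool_pos: [575.6, -282.6, 15.0]
tool_rot: [[-0.008, 0.977, -0.212], [-0.02, -0.212, -0.977], [-1.0, -0.003, 0.021]]
force: [-0.6, -0.1, -1.3]
grip_width: 0.41
```

Emit:
arm_command([
  [0,0,0,0,3.8],
  [0,0,0,0,4.2],
  [0,0,0,0,4.6],
  [0,0,0,0,4.8],
  [-0.5,0,0,0,5],
  [-1.5,0,0,0,5.5],
  [-2,0,0,0,6],
  [-2,0,0,0,7],
  [-2,0,0,0,8],
  [-2,0,0,0,8.5],
  [-2,0,0,0,8.5],
  [-1,0,0,0,8.5],
])

```text
time: 30.55
tool_pos: [575.1, -278.8, 149.1]
tool_rot: [[-0.013, 0.977, -0.212], [-0.017, -0.212, -0.977], [-1.0, -0.009, 0.019]]
force: [-0.4, -0.9, 1.3]
grip_width: 0.998
```

```bash
python3 w.py lo w7 200;python3 -c "
from h import *
print(bot.observe()['tool_rot'].round(3))
togo(560,-10,200,79)"
```

```text
[(0.96, [283.1, 201.2]), (0.53, [260.0, 175.9])]
fit [ 576.2 -285.1] 77.7 0.042
t 30.65 pos [ 575.4 -279.   148.9] jaw -12.2 tool_delta_cm [-5.1   0.16  0.68] turn -89.9 tilt -0.9998 J6 -18.1 F [-0.3 -0.9  0.1] g 84.9
[[-0.012  0.977 -0.212]
 [-0.018 -0.212 -0.977]
 [-1.    -0.008  0.02 ]]
t 30.65 pos [ 575.4 -279.   148.9] jaw -12.2 tool_delta_cm [ -5.56  -7.25 -25.86] turn 88.8 tilt -0.9998 J6 -18.1 F [-0.3 -0.9  0.1] g 84.9
```

View pics/w7.png

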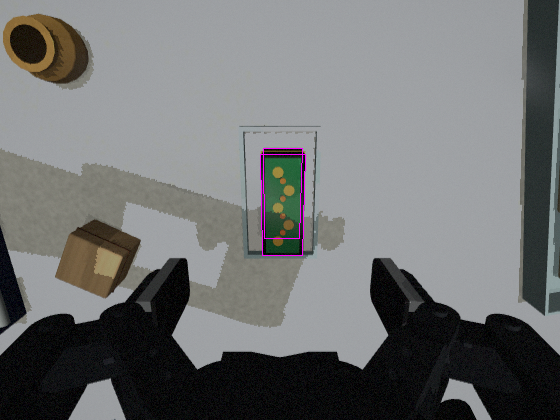

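The green box is inside the tray. I'll check how close its end is to the tray wall at (280,255).

```bash
python3 -c "
from h import *
C=camw()
for u in [(239,126),(321,126)]: print(onplane(u,C,14).round(1))
im=C[0].copy()
for pts in (boxpts(126,72,0,14)@Rz(np.radians(77.3)).T+[574.3,-281,0], boxpts(118,64,5,14)@Rz(np.radians(77.3)).T+[574.3,-281,0], boxpts(90,36,5,43)@Rz(np.radians(77.7)).T+[576,-284.5,0]):
  q=((proj(pts,C)-[200,90]+.5)*4).astype(np.int32)
  if pts.shape: 
    if 'big' not in globals(): big=cv2.resize(im[90:280,200:360],None,fx=4,fy=4,interpolation=cv2.INTER_CUBIC)
  cv2.polylines(big,[q[4:].reshape(-1,1,2)],True,(255,0,255),1);cv2.polylines(big,[q[:4].reshape(-1,1,2)],True,(255,255,0),1)
cv2.imwrite('pics/w7b.png',cv2.resize(big,None,fx=.75,fy=.75))"
```

```text
[ 553.8 -212.7   14. ]
[ 623.  -227.6   14. ]
```

View pics/w7b.png

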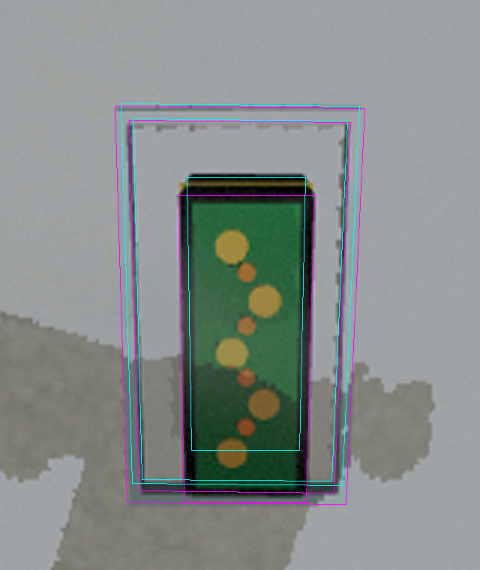

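Both inner outlines fit: the box is inside the long tray, about 4 mm from its centre. Now the case.

Emit:
arm_command([
  [-1.5,-0.5,-1.5,0,8.5],
  [-1.5,-1,-2.5,0,8.5],
  [-1.5,-1,-2.5,0,8.5],
  [-1.5,-1,-2.5,0,8.5],
  [0,-1,-2.5,0,8.5],
  [0,-1,-2.5,0,8.5],
  [0,-1,-2.5,0,8.5],
  [0,-1,-2.5,0,8.5],
  [0,-1,-2.5,0,8.5],
  [0,-1,-2.5,0,8.5],
  [0,-0.5,-1,0,8.5],
  [0,0,0,0,8.5],
])

```text
time: 31.7
tool_pos: [518.2, 0.1, 179.0]
tool_rot: [[-0.059, 0.974, -0.217], [-0.001, -0.217, -0.976], [-0.998, -0.058, 0.014]]
force: [0.1, -0.4, -0.2]
grip_width: 0.998
```

Emit:
arm_command([
  [0,0,0,-6,8.5],
  [0,0,0,-7,8.5],
  [0,0,0,-7,8.5],
  [0,0,0,-7,8.5],
  [0,0,0,-7,8.5],
  [0,0,0,-7,8.5],
  [0,0,0,-7,8.5],
  [0,0,0,-7,8.5],
  [0,0,0,-7,8.5],
  [0,0,0,-7,8.5],
  [0,0,0,-7,8.5],
  [0,0,0,-7,8.5],
])

```text
time: 32.7
tool_pos: [514.6, -15.0, 162.5]
tool_rot: [[-0.085, 0.299, 0.95], [-0.009, 0.954, -0.301], [-0.996, -0.034, -0.079]]
force: [-1.3, 0.4, 0.2]
grip_width: 0.993
```

```bash
python3 -c "
from h import *
print(bot.observe()['tool_rot'].round(3))
togo(560,-10,200,79)
C=camw();cv2.imwrite('pics/w8.png',C[0])
print([(d['p'],d['xy']) for d in bot.mark_of('case_tab','wrist')],[(d['p'],d['xy']) for d in bot.mark_of('case','wrist')])"
```

```text
[[-0.085  0.299  0.95 ]
 [-0.009  0.954 -0.301]
 [-0.996 -0.034 -0.079]]
t 32.7 pos [514.6 -15.  162.5] jaw 72.6 tool_delta_cm [-4.13  1.7   3.87] turn -6.4 tilt -0.9963 J6 -79.8 F [-1.3  0.4  0.2] g 84.8
[(0.84, [305.2, 292.3])] [(0.8, [309.0, 322.3])]
```

View pics/w8.png

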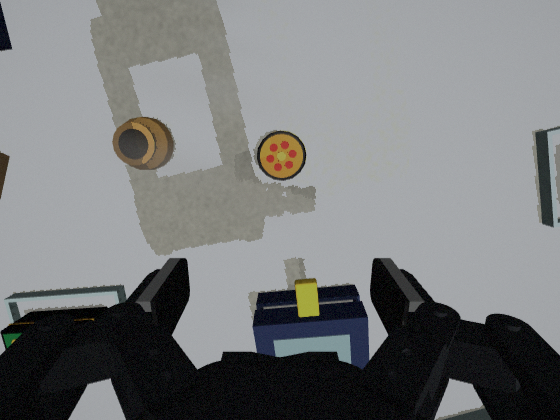

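Emit:
arm_command([
  [-1,0,0,-5,8.5],
  [-1,0,0,0,8.5],
  [-1,0,0,0,8.5],
  [-1,0,0,0,8.5],
  [-1,0,0,0,8.5],
  [0,0,4,0,8.5],
  [0,0,3,0,8.5],
  [0,0,2,0,8.5],
  [0,0,1,0,8.5],
  [0,0,0.5,0,8.5],
  [0,0,0,0,8.5],
])

```text
time: 33.77
tool_pos: [624.5, -42.5, 211.2]
tool_rot: [[-0.082, 0.247, 0.966], [-0.01, 0.969, -0.248], [-0.997, -0.03, -0.077]]
force: [-0.5, 0.9, -0.3]
grip_width: 0.995
```

```bash
cat > v.py <<'E'
from h import *
import sys
print(bot.observe()['tool_rot'].round(3))
togo(585,-17,60,79)
C=camw();cv2.imwrite('pics/%s.png'%sys.argv[1],C[0])
for t in sys.argv[2:]: print(t,[(d['p'],d['xy']) for d in bot.mark_of(t,'wrist')])
E
python3 v.py w9 case_tab case
```

```text
[[-0.082  0.247  0.966]
 [-0.01   0.969 -0.248]
 [-0.997 -0.03  -0.077]]
t 33.77 pos [624.5 -42.5 211.2] jaw 75.7 tool_delta_cm [15.36  1.95 -3.29] turn -3.3 tilt -0.9966 J6 -84.3 F [-0.5  0.9 -0.3] g 85.0
case_tab [(0.62, [298.9, 165.1])]
case [(0.72, [301.6, 213.6])]
```

View pics/w9.png

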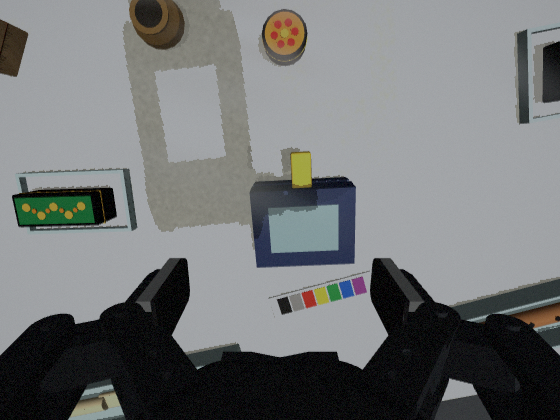

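The whole smaller case is in view, its lid about (304,225) and the yellow tab about (301,168). I'll zoom in to pick corners.

```bash
python3 -c "
import cv2
im=cv2.imread('pics/w9.png')[140:280,235:375]
im=cv2.resize(im,None,fx=4.2,fy=4.2,interpolation=cv2.INTER_CUBIC);im=cv2.convertScaleAbs(im,alpha=1.7)
cv2.imwrite('pics/w9c.png',im)"
```

```text
(no output)
```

View pics/w9c.png

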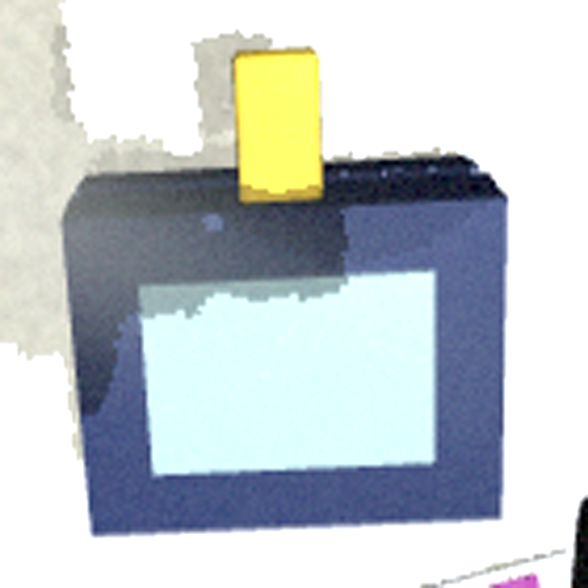

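```bash
cat > casefit.py <<'E'
from h import *
from scipy.optimize import least_squares
def lid(P,th):
    P=np.array(P,float); d=P-[42,0,24]; c,s=np.cos(th),np.sin(th)
    # -x rotates to +z
    return np.c_[d[:,0]*c+d[:,2]*s, d[:,1], -d[:,0]*s+d[:,2]*c]+[42,0,24]
def W(P,p): return P@Rz(p[2]).T+[p[0],p[1],0]
E
python3 - <<'E'
from casefit import *
C=camw(); sc=lambda u:np.array(u)/4.2+[235,140]-.4
L=[((-42,-52,48),(68,214)),((-42,52,48),(506,200)),((42,52,48),(500,518)),((42,-52,48),(92,535)),((-77,-10,41),(235,58)),((-77,10,41),(318,50))]
B=[((-42,-52,0),(88,176)),((-42,52,0),(470,157))]
uv=np.array([sc(u) for _,u in L+B])
for use in (6,8):
    def r(p): return (np.vstack([proj(W(lid([a for a,_ in L],p[3]),p),C),proj(W(np.array([a for a,_ in B],float),p),C)])-uv)[:use].ravel()
    s=least_squares(r,[653,-29,-.19,.1]); print(s.x.round(3),np.degrees(s.x[2:]).round(1),s.fun.reshape(-1,2).round(1).tolist())
# check with scene/side tab marks
for n,cm in (("scene",cam("scene")),("side",cam("side"))):
    q=proj(W(lid([[-66,0,36]],s.x[3]),s.x),cm); print(n,q.round(1),[(d['p'],d['xy']) for d in bot.mark_of('case_tab',n)])
print("tab",W(lid([[-66,0,36]],s.x[3]),s.x))
E
```

```text
[ 6.54307e+02 -2.90140e+01 -1.97000e-01  7.30000e-02] [-11.3   4.2] [[-0.6, 0.4], [-0.1, -0.9], [0.2, 0.7], [-0.2, 0.1], [0.1, -0.6], [0.7, 0.3]]
[ 6.53802e+02 -2.88030e+01 -1.97000e-01  8.70000e-02] [-11.3   5. ] [[-0.7, 0.6], [0.3, -0.9], [0.3, 0.5], [-0.1, -0.0], [0.1, -0.7], [0.8, 0.2], [0.2, 0.0], [-1.1, 0.4]]
scene [[292.5 255.4]] [(0.89, [165.5, 147.5]), (0.73, [289.2, 252.1])]
side [[325.3 201.1]] [(0.88, [325.4, 201.8]), (0.81, [203.6, 352.9]), (0.5, [399.7, 267.7])]
tab [[590.49970893 -16.16397973  45.32609422]]
```

Case fit: centre (654,-29), yaw -11.3°, lid about 0.08 rad, tab at (590,-16,45). The tab reprojects onto the network marks in both fixed views. I'll move to the tab.

Emit:
arm_command([
  [0,0.7,-1,-3.3,8.5],
  [0,0.7,-1,0,8.5],
  [0,0.5,-1,0,8.5],
  [0,0,-0.5,0,8.5],
  [3.5,0,0,0,8.5],
  [2.5,0,0,0,8.5],
  [1.5,0,0,0,8.5],
  [0.8,0,0,0,8.5],
  [0.3,0,0,0,8.5],
  [0,0,0,0,8.5],
])

```text
time: 35.0
tool_pos: [582.7, -14.8, 129.8]
tool_rot: [[-0.073, 0.194, 0.978], [-0.012, 0.981, -0.196], [-0.997, -0.026, -0.069]]
force: [0.5, 0.3, -0.3]
grip_width: 0.996
```

```bash
python3 -c "
from h import *
print(bot.observe()['tool_rot'].round(3))
togo(590.5,-16.2,26,78.7)"
```

```text
[[-0.073  0.194  0.978]
 [-0.012  0.981 -0.196]
 [-0.997 -0.026 -0.069]]
t 35.0 pos [582.7 -14.8 129.8] jaw 78.8 tool_delta_cm [10.29  0.29  1.51] turn 0.1 tilt -0.9973 J6 -85.1 F [ 0.5  0.3 -0.3] g 85.0
```

Emit:
arm_command([
  [3,0.1,0.5,0,7],
  [2.5,0.1,0.4,0,6],
  [1.5,0,0.3,0,5],
  [1,0,0,0,5],
  [0.5,0,0,0,5],
  [0,0,0,0,5],
])

```text
time: 35.5
tool_pos: [595.5, -17.3, 50.3]
tool_rot: [[-0.056, 0.196, 0.979], [-0.014, 0.98, -0.197], [-0.998, -0.025, -0.052]]
force: [1.2, 0.4, 0.4]
grip_width: 0.583
```

```bash
python3 -c "
from h import *
print(bot.observe()['tool_rot'].round(3))
togo(590.5,-16.2,26,78.7)"; python3 v.py w10 case_tab
```

```text
[[-0.056  0.196  0.979]
 [-0.014  0.98  -0.197]
 [-0.998 -0.025 -0.052]]
t 35.5 pos [595.5 -17.3  50.3] jaw 78.7 tool_delta_cm [ 2.46  0.07 -0.39] turn -0.0 tilt -0.9983 J6 -84.9 F [1.2 0.4 0.4] g 49.8
[[-0.056  0.196  0.979]
 [-0.014  0.98  -0.197]
 [-0.998 -0.025 -0.052]]
t 35.5 pos [595.5 -17.3  50.3] jaw 78.7 tool_delta_cm [-0.91 -0.2  -1.09] turn -0.3 tilt -0.9983 J6 -84.9 F [1.2 0.4 0.4] g 49.8
case_tab [(0.63, [278.2, 251.8])]
```

View pics/w10.png

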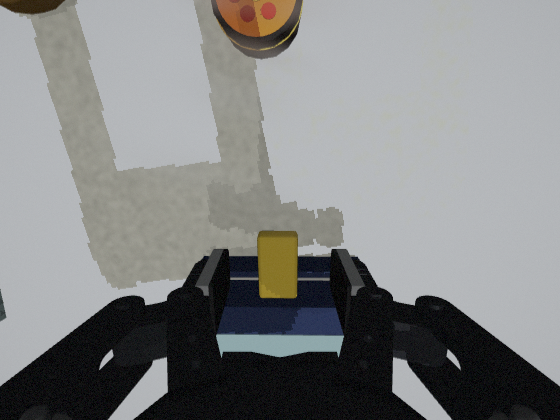

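The tab (258-298, 232-298) is centred between the fingers. I'll lower and pinch.

Emit:
arm_command([
  [1,0,-0.4,0,5],
  [0.8,0,0,0,5],
  [0.5,0,0,0,5],
  [0.1,0,0,0,5],
  [0,0,0,0,3.5],
  [0,0,0,0,2],
  [0,0,0,0,1.5],
  [0,0,0,0,1.5],
  [0,0,0,0,1.5],
  [0,0,0,0,1.5],
])

```text
time: 36.43
tool_pos: [592.8, -18.3, 30.3]
tool_rot: [[-0.047, 0.196, 0.98], [-0.018, 0.98, -0.197], [-0.999, -0.026, -0.042]]
force: [-0.1, -1.1, -1.0]
grip_width: 0.218
```

```bash
cat > arc.py <<'E'
from h import *
import sys
# togo for tab at given angles (deg)
H=np.array([695.2,-37.2,24]); u=np.array([.981,-.196,0])
s=bot.observe();R=s["tool_rot"]
g=s["tool_pos"]-19*R[:,0]; d=g-H; r=d@u; z=d[2]
print("rot",R[:,0].round(3),"grasp r",round(r,1),"z",round(z,1),"radius",round(np.hypot(r,z),1),"(108.7) angle est",round(np.degrees(np.arctan2(z,-r)-np.arctan2(12,108)),1),"lat",round(d@[.196,.981,0],1),"F",s["force"].round(1),"g",s["grip_width"]*85.4,"t",s["time"])
prev=g
for a in sys.argv[1:]:
    t=np.radians(float(a)); p=H+u*(-108*np.cos(t)+12*np.sin(t))+[0,0,108*np.sin(t)+12*np.cos(t)]
    print(a,"step cm",(R.T@(p-prev)/10).round(2)); prev=p
E
python3 arc.py 10 15 20 25 30 35
```

```text
rot [-0.047 -0.018 -0.999] grasp r -103.4 z 25.3 radius 106.5 (108.7) angle est 7.4 lat -1.0 F [-0.1 -1.1 -1. ] g 18.579340342902775 t 36.4333
10 step cm [-0.52  0.09 -0.12]
15 step cm [-0.91 -0.02  0.27]
20 step cm [-0.88 -0.02  0.35]
25 step cm [-0.85 -0.02  0.42]
30 step cm [-0.81 -0.02  0.49]
35 step cm [-0.76 -0.02  0.56]
```

Emit:
arm_command([
  [-0.5,0,0,0,1.5],
  [-0.9,0,0.2,0,1.5],
  [-0.9,0,0.3,0,1.5],
  [-0.9,0,0.4,0,1.5],
  [-0.8,0,0.5,0,1.5],
  [-0.8,0,0.5,0,1.5],
])

```text
time: 36.93
tool_pos: [611.2, -21.8, 71.0]
tool_rot: [[-0.059, 0.194, 0.979], [-0.018, 0.981, -0.196], [-0.998, -0.029, -0.054]]
force: [3.4, -2.9, -9.9]
grip_width: 0.218
```

```bash
python3 arc.py 35 40 45 50 55 60 65 70
```

```text
rot [-0.059 -0.018 -0.998] grasp r -84.4 z 65.9 radius 107.1 (108.7) angle est 31.6 lat -0.8 F [ 3.4 -2.9 -9.9] g 18.62149599880766 t 36.9333
35 step cm [-0.6   0.07  0.24]
40 step cm [-0.72 -0.02  0.62]
45 step cm [-0.66 -0.02  0.68]
50 step cm [-0.6  -0.02  0.73]
55 step cm [-0.53 -0.02  0.78]
60 step cm [-0.46 -0.01  0.83]
65 step cm [-0.39 -0.01  0.86]
70 step cm [-0.31 -0.01  0.9 ]
```

Emit:
arm_command([
  [-0.6,0,0.4,0,1.5],
  [-0.7,0,0.6,0,1.5],
  [-0.7,0,0.7,0,1.5],
  [-0.6,0,0.7,0,1.5],
  [-0.5,0,0.8,0,1.5],
  [-0.5,0,0.8,0,1.5],
])

```text
time: 37.43
tool_pos: [647.5, -28.8, 102.1]
tool_rot: [[-0.083, 0.192, 0.978], [-0.014, 0.981, -0.194], [-0.996, -0.029, -0.079]]
force: [-1.9, -3.3, -9.8]
grip_width: 0.221
```

```bash
python3 arc.py 65 70 75 80 85 90 95 100
```

```text
rot [-0.083 -0.014 -0.996] grasp r -46.9 z 97.0 radius 107.7 (108.7) angle est 57.8 lat -0.5 F [-1.9 -3.3 -9.8] g 18.857796069901312 t 37.4333
65 step cm [-0.69  0.03  1.16]
70 step cm [-0.33 -0.01  0.89]
75 step cm [-0.26 -0.01  0.91]
80 step cm [-0.18 -0.01  0.93]
85 step cm [-0.09 -0.    0.94]
90 step cm [-0.01 -0.    0.95]
95 step cm [0.07 0.   0.95]
100 step cm [0.15 0.   0.94]
```

Emit:
arm_command([
  [-0.5,0,0.8,0,1.5],
  [-0.4,0,0.9,0,1.5],
  [-0.3,0,0.9,0,1.5],
  [-0.2,0,0.9,0,1.5],
  [-0.2,0,0.9,0,1.5],
  [-0.1,0,0.9,0,1.5],
])

```text
time: 37.93
tool_pos: [690.8, -37.2, 113.2]
tool_rot: [[-0.122, 0.192, 0.974], [-0.004, 0.981, -0.193], [-0.992, -0.028, -0.119]]
force: [-4.8, -0.8, -4.0]
grip_width: 0.218
```

```bash
python3 arc.py 85 90 95 100 105 110 115
```

```text
rot [-0.122 -0.004 -0.992] grasp r -2.1 z 108.0 radius 108.1 (108.7) angle est 82.6 lat -0.3 F [-4.8 -0.8 -4. ] g 18.627038591070715 t 37.9333
85 step cm [-0.11  0.03  0.45]
90 step cm [-0.05 -0.    0.95]
95 step cm [ 0.03 -0.    0.95]
100 step cm [0.12 0.   0.94]
105 step cm [0.2  0.   0.93]
110 step cm [0.28 0.01 0.91]
115 step cm [0.35 0.01 0.88]
```

Emit:
arm_command([
  [-0.1,0,0.9,0,1.5],
  [0,0,0.9,0,1.5],
  [0,0,0.9,0,1.5],
  [0.1,0,0.9,0,1.5],
  [0.2,0,0.9,0,1.5],
  [0.2,0,0.9,0,1.5],
])

```text
time: 38.43
tool_pos: [732.0, -45.4, 106.1]
tool_rot: [[-0.161, 0.194, 0.968], [0.007, 0.981, -0.196], [-0.987, -0.025, -0.159]]
force: [-8.0, -0.5, -0.8]
grip_width: 0.216
```

```bash
python3 arc.py 105 110 115 120
```

```text
rot [-0.161  0.007 -0.987] grasp r 40.7 z 100.9 radius 108.8 (108.7) angle est 105.6 lat -0.3 F [-8.  -0.5 -0.8] g 18.44133682099033 t 38.4333
105 step cm [-0.02  0.03 -0.12]
110 step cm [0.24 0.01 0.92]
115 step cm [0.32 0.01 0.89]
120 step cm [0.4  0.01 0.86]
```

The lid is at about 105°. I'll release the tab, back off upwards, and straighten the tool.

Emit:
arm_command([
  [0,0,0,0,2.5],
  [0,0,0,0,3.5],
  [0,0,0,0,4],
  [-1,0,-0.1,0,4],
  [-1,0,-0.2,0,4],
  [-1,0,-0.2,0,4],
  [-1,0,-0.2,0,4],
  [-1,0,-0.2,0,4],
  [-1,0,-0.2,0,4],
  [-1,0,-0.2,0,4],
  [-1,0,-0.2,0,4],
  [-1,0,-0.2,0,4],
])

```text
time: 39.43
tool_pos: [732.5, -40.9, 218.9]
tool_rot: [[-0.142, 0.195, 0.97], [0.006, 0.981, -0.196], [-0.99, -0.022, -0.141]]
force: [-0.0, -0.0, -0.5]
grip_width: 0.468
```

```bash
python3 v.py w11 case_tab; python3 -c "
from h import *
cv2.imwrite('pics/s11.png',cam('side')[0][120:300,220:460].repeat(3,0).repeat(3,1))
togo(468,-3,150,78)"
```

```text
[[-0.142  0.195  0.97 ]
 [ 0.006  0.981 -0.196]
 [-0.99  -0.022 -0.141]]
t 39.43 pos [732.5 -40.9 218.9] jaw 78.7 tool_delta_cm [ 17.84  -0.18 -12.54] turn -0.3 tilt -0.9898 J6 -86.2 F [-0.  -0.  -0.5] g 39.9
case_tab [(0.96, [277.6, 217.9])]
t 39.58 pos [733.  -41.  219.3] jaw 78.7 tool_delta_cm [ 10.59  -1.29 -25.52] turn 0.7 tilt -0.9902 J6 -86.2 F [-0.3 -0.5 -0. ] g 39.7
```

View pics/s11.png

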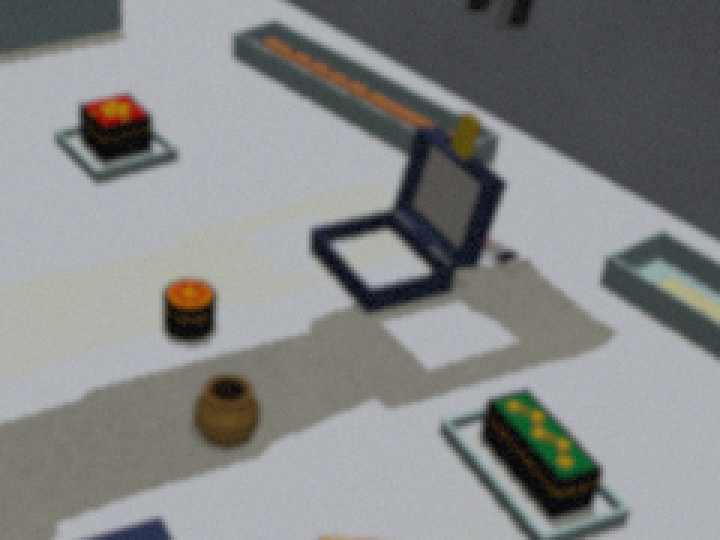

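The side view shows the lid standing open, and the red and green boxes flat in their trays. I'll move to the round box, starting gradually and stopping abruptly to work the tilt back.

Emit:
arm_command([
  [0,0,-0.5,0,6],
  [0,-0.1,-1,0,7],
  [0,-0.1,-1.5,0,8],
  [0.3,-0.1,-2,0,8.5],
  [0.4,-0.1,-2.5,0,8.5],
  [0.5,-0.1,-3,0,8.5],
  [0.5,-0.2,-3.5,0,8.5],
  [0.6,-0.2,-4,0,8.5],
  [0.6,-0.2,-4,0,8.5],
  [0,0,0,0,8.5],
])

```text
time: 40.42
tool_pos: [495.6, -6.6, 202.3]
tool_rot: [[-0.175, 0.196, 0.965], [0.011, 0.98, -0.197], [-0.985, -0.024, -0.174]]
force: [1.1, 0.7, -0.6]
grip_width: 0.995
```

```bash
python3 -c "
from h import *
print(bot.observe()['tool_rot'].round(3))
togo(468,-3,150,78)"
```

```text
[[-0.175  0.196  0.965]
 [ 0.011  0.98  -0.197]
 [-0.985 -0.024 -0.174]]
t 40.42 pos [495.6  -6.6 202.3] jaw 78.7 tool_delta_cm [ 5.63 -0.07 -1.82] turn 0.7 tilt -0.9845 J6 -85.6 F [ 1.1  0.7 -0.6] g 85.0
```

Emit:
arm_command([
  [3.9,0,0.7,0,8.5],
  [3,0,0.5,0,8.5],
  [2,0,0.3,0,8.5],
  [1,0,0.1,0,8.5],
  [0.5,0,0,0,8.5],
  [-1,0,-0.2,0,8.5],
  [-1,0,-0.2,0,8.5],
  [-1,0,-0.2,0,8.5],
  [-1,0,-0.2,0,8.5],
  [-1,0,-0.2,0,8.5],
  [-1,0,-0.2,0,8.5],
  [-1,0,-0.2,0,8.5],
])

```text
time: 41.42
tool_pos: [486.6, -5.4, 175.4]
tool_rot: [[-0.173, 0.195, 0.965], [0.01, 0.981, -0.196], [-0.985, -0.024, -0.172]]
force: [0.5, 1.0, -0.3]
grip_width: 0.996
```

Emit:
arm_command([
  [-1,0,-0.2,0,8.5],
  [-1,0,-0.2,0,8.5],
  [3.9,0,0.7,0,8.5],
  [3,0,0.5,0,8.5],
  [2,0,0.3,0,8.5],
  [1,0,0.1,0,8.5],
  [0.5,0,0,0,8.5],
  [0,0,0,0,8.5],
])

```text
time: 42.08
tool_pos: [491.2, -7.6, 102.8]
tool_rot: [[-0.15, 0.195, 0.969], [0.008, 0.981, -0.196], [-0.989, -0.022, -0.149]]
force: [0.2, 0.2, -0.8]
grip_width: 0.996
```

The lean is purely about the jaw axis (8.6°), which is harmless for a round box gripped level, so I'll proceed.

```bash
python3 w.py ro w12 8
```

```text
[(0.8, [282.0, 197.2])]
fit [468.5  -3.4] 164.6 0.036
t 42.18 pos [492.4  -7.7 104.3] jaw 78.7 tool_delta_cm [ 9.88  0.17 -1.  ] turn -85.8 tilt -0.9891 J6 -85.7 F [ 0.2 -0.2  0.5] g 84.8
```

View pics/w12.png

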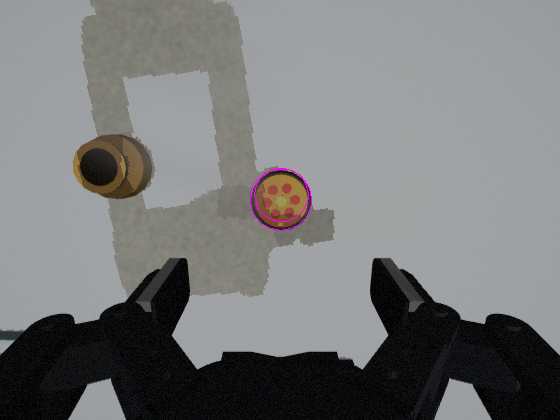

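Emit:
arm_command([
  [3,0.2,-0.5,0,8.5],
  [2.5,0,-0.5,0,8.5],
  [1.5,0,-0.3,0,8.5],
  [0.8,0,0,0,8.5],
  [0,0,0,0,8.5],
])

```text
time: 42.6
tool_pos: [476.2, -3.4, 35.7]
tool_rot: [[-0.128, 0.196, 0.972], [0.005, 0.98, -0.197], [-0.992, -0.02, -0.126]]
force: [-0.4, -0.1, -0.1]
grip_width: 0.995
```

```bash
python3 -c "
from h import *
print(bot.observe()['tool_rot'].round(3))
R=bot.observe()['tool_rot'][:,0];togo(468.5+21*R[0],-3.4+21*R[1],7,78.7)"
```

```text
[[-0.128  0.196  0.972]
 [ 0.005  0.98  -0.197]
 [-0.992 -0.02  -0.126]]
t 42.6 pos [476.2  -3.4  35.7] jaw 78.7 tool_delta_cm [ 2.98 -0.14 -0.65] turn 0.0 tilt -0.9918 J6 -85.3 F [-0.4 -0.1 -0.1] g 85.0
```

Emit:
arm_command([
  [1.2,-0.1,-0.6,0,8.5],
  [0.9,0,-0.2,0,8.5],
  [0.5,0,0,0,8.5],
  [0.2,0,0,0,8.5],
  [0,0,0,0,8],
])

```text
time: 43.02
tool_pos: [470.9, -3.4, 14.1]
tool_rot: [[-0.115, 0.196, 0.974], [0.003, 0.98, -0.197], [-0.993, -0.019, -0.113]]
force: [-0.1, 0.2, 0.4]
grip_width: 0.935
```

```bash
python3 -c "
from h import *
print(bot.observe()['tool_rot'].round(3))
R=bot.observe()['tool_rot'][:,0];togo(468.5+21*R[0],-3.4+21*R[1],7,78.7)"
```

```text
[[-0.115  0.196  0.974]
 [ 0.003  0.98  -0.197]
 [-0.993 -0.019 -0.113]]
t 43.02 pos [470.9  -3.4  14.1] jaw 78.7 tool_delta_cm [ 0.76 -0.07 -0.39] turn -0.0 tilt -0.9934 J6 -85.4 F [-0.1  0.2  0.4] g 79.8
```

Emit:
arm_command([
  [0.6,0,-0.4,0,8],
  [0.3,0,-0.1,0,8],
  [0,0,0,0,6],
  [0,0,0,0,5],
  [0,0,0,0,4],
  [0,0,0,0,3.8],
  [0,0,0,0,3.8],
  [0,0,0,0,3.8],
  [0,0,0,0,3.8],
])

```text
time: 43.77
tool_pos: [467.4, -2.7, 7.5]
tool_rot: [[-0.109, 0.196, 0.974], [0.003, 0.98, -0.197], [-0.994, -0.019, -0.108]]
force: [-0.7, -0.2, -2.0]
grip_width: 0.502
```

```bash
python3 v.py w13;python3 -c "
from h import *
R=bot.observe()['tool_rot'][:,0];togo(645+21*R[0],-26.5+21*R[1],110,78.7)"
```

```text
[[-0.109  0.196  0.974]
 [ 0.003  0.98  -0.197]
 [-0.994 -0.019 -0.108]]
t 43.77 pos [467.4  -2.7   7.5] jaw 78.7 tool_delta_cm [-6.51  0.81 11.18] turn -0.3 tilt -0.994 J6 -85.3 F [-0.7 -0.2 -2. ] g 42.9
t 43.82 pos [467.4  -2.7   7.4] jaw 78.7 tool_delta_cm [-12.12   0.91  16.45] turn -0.0 tilt -0.994 J6 -85.3 F [ 0.6 -0.4 -1. ] g 42.3
```

View pics/w13.png

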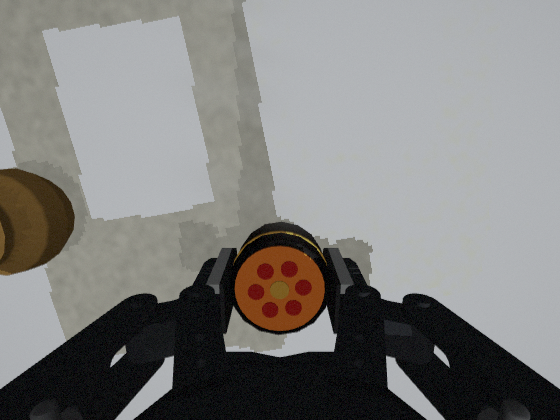

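The round box is held centred between the pads, its top at (280,290). I'll lift and carry it.

Emit:
arm_command([
  [-1.5,0,0,0,3.8],
  [-2.5,0,-0.3,0,3.8],
  [-2.5,0,-0.3,0,3.8],
  [-2.5,0,-0.3,0,3.8],
  [-1,0,0.5,0,3.8],
  [0,0.1,2,0,3.8],
  [0,0.1,2.5,0,3.8],
  [0,0.1,2.5,0,3.8],
  [0,0.1,2.5,0,3.8],
  [0,0.1,2,0,3.8],
  [0,0,1,0,3.8],
  [0,0,0,0,3.8],
])

```text
time: 44.82
tool_pos: [599.6, -22.1, 93.9]
tool_rot: [[-0.115, 0.195, 0.974], [0.003, 0.981, -0.196], [-0.993, -0.019, -0.114]]
force: [-0.4, 0.2, -0.1]
grip_width: 0.496
```

```bash
python3 -c "
from h import *
print(bot.observe()['tool_rot'].round(3))
R=bot.observe()['tool_rot'][:,0];togo(646+21*R[0],-27.4+21*R[1],100,78.7)"
```

```text
[[-0.115  0.195  0.974]
 [ 0.003  0.981 -0.196]
 [-0.993 -0.019 -0.114]]
t 44.82 pos [599.6 -22.1  93.9] jaw 78.7 tool_delta_cm [-1.12  0.33  4.32] turn 0.0 tilt -0.9933 J6 -85.8 F [-0.4  0.2 -0.1] g 42.4
```

Emit:
arm_command([
  [-0.3,0.2,1.2,0,3.8],
  [-0.3,0.1,1.2,0,3.8],
  [0,0,1.1,0,3.8],
  [0,0,0.7,0,3.8],
  [0,0,0,0,3.8],
])

```text
time: 45.23
tool_pos: [639.7, -26.9, 92.5]
tool_rot: [[-0.123, 0.195, 0.973], [0.004, 0.981, -0.196], [-0.992, -0.02, -0.122]]
force: [0.2, 0.0, -0.1]
grip_width: 0.497
```

```bash
python3 v.py w14;python3 -c "
from h import *
R=bot.observe()['tool_rot'][:,0];togo(646+21*R[0],-27.4+21*R[1],14,78.7)
cv2.imwrite('pics/s14.png',cam('side')[0][120:300,220:460].repeat(3,0).repeat(3,1))"
```

```text
[[-0.123  0.195  0.973]
 [ 0.004  0.981 -0.196]
 [-0.992 -0.02  -0.122]]
t 45.23 pos [639.7 -26.9  92.5] jaw 78.7 tool_delta_cm [ 3.9  -0.03 -5.12] turn -0.3 tilt -0.9923 J6 -85.8 F [ 0.2  0.  -0.1] g 42.4
t 45.28 pos [639.  -26.7  92.5] jaw 78.7 tool_delta_cm [7.73 0.18 1.4 ] turn 0.0 tilt -0.9922 J6 -85.8 F [-0.6 -0.2 -1.9] g 42.5
```

View pics/w14.png

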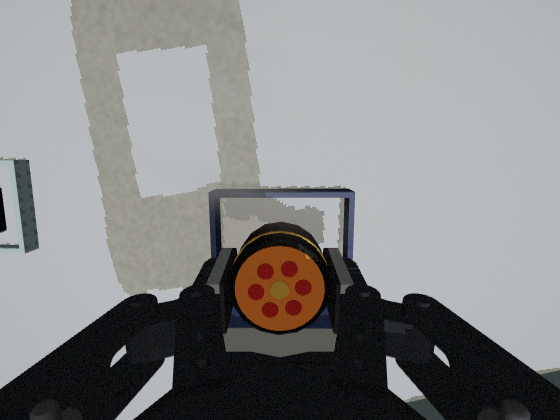

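View pics/s14.png

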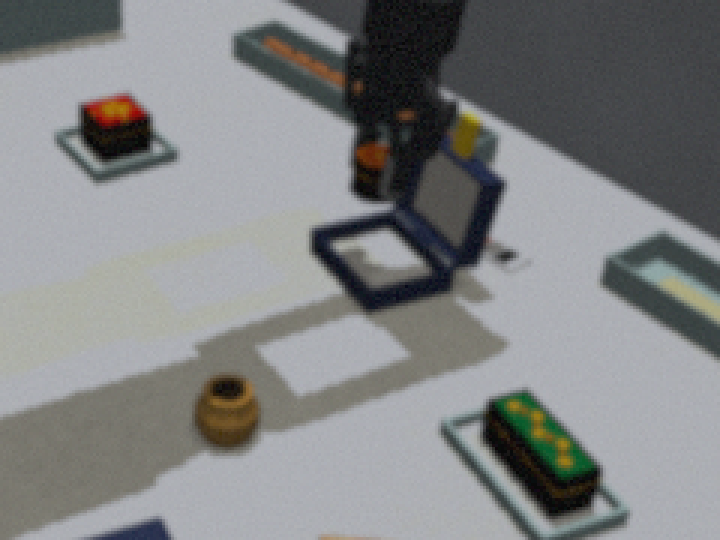

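The case and the box line up laterally (rim centre column 282, box 280). I'll lower the box in steps.

Emit:
arm_command([
  [1.5,0.1,0.4,0,3.8],
  [1.5,0.1,0.4,0,3.8],
  [1,0,0.2,0,3.8],
  [0.7,0,0.1,0,3.8],
  [0.3,0,0,0,3.8],
  [0,0,0,0,3.8],
])

```text
time: 45.83
tool_pos: [640.8, -25.8, 41.9]
tool_rot: [[-0.124, 0.194, 0.973], [0.005, 0.981, -0.195], [-0.992, -0.02, -0.123]]
force: [-0.9, 0.1, -0.3]
grip_width: 0.5
```

```bash
python3 -c "
from h import *
print(bot.observe()['tool_rot'].round(3))
R=bot.observe()['tool_rot'][:,0];togo(646+21*R[0],-27.4+21*R[1],14,78.7)"
```

```text
[[-0.124  0.194  0.973]
 [ 0.005  0.981 -0.195]
 [-0.992 -0.02  -0.123]]
t 45.83 pos [640.8 -25.8  41.9] jaw 78.8 tool_delta_cm [ 2.73 -0.04  0.63] turn 0.1 tilt -0.9922 J6 -85.7 F [-0.9  0.1 -0.3] g 42.7
```

Emit:
arm_command([
  [0.8,0,0.3,0,3.8],
  [0.7,0,0.1,0,3.8],
  [0.5,0,0.1,0,3.8],
  [0.3,0,0,0,3.8],
  [0,0,0,0,3.8],
])

```text
time: 46.25
tool_pos: [643.5, -26.9, 17.9]
tool_rot: [[-0.122, 0.195, 0.973], [0.004, 0.981, -0.196], [-0.993, -0.02, -0.12]]
force: [-0.6, -0.4, -0.8]
grip_width: 0.496
```

```bash
python3 -c "
from h import *
print(bot.observe()['tool_rot'].round(3))
R=bot.observe()['tool_rot'][:,0];togo(646+21*R[0],-27.4+21*R[1],14,78.7)"
```

```text
[[-0.122  0.195  0.973]
 [ 0.004  0.981 -0.196]
 [-0.993 -0.02  -0.12 ]]
t 46.25 pos [643.5 -26.9  17.9] jaw 78.8 tool_delta_cm [ 0.39 -0.03  0.05] turn 0.1 tilt -0.9925 J6 -85.7 F [-0.6 -0.4 -0.8] g 42.3
```

Emit:
arm_command([
  [0.25,0,0,0,3.8],
  [0.2,0,0,0,3.8],
  [0.1,0,0,0,3.8],
  [0,0,0,0,3.8],
])

```text
time: 46.58
tool_pos: [643.6, -27.0, 13.8]
tool_rot: [[-0.12, 0.195, 0.974], [0.004, 0.981, -0.196], [-0.993, -0.019, -0.118]]
force: [-0.2, 0.3, -1.1]
grip_width: 0.494
```

Emit:
arm_command([
  [0.1,0,0,0,3.8],
  [0,0,0,0,4.6],
  [0,0,0,0,5],
  [0,0,0,0,5.4],
  [0,0,0,0,5.4],
  [-0.7,0,-0.1,0,5.4],
  [-1.5,0,-0.2,0,5.4],
  [-2,0,-0.3,0,5.4],
  [-2,0,-0.3,0,5.4],
  [-2,0,-0.3,0,5.4],
  [-2,0,-0.3,0,5.4],
  [0,0,0,0,5.4],
])

```text
time: 47.58
tool_pos: [640.1, -24.2, 120.4]
tool_rot: [[-0.123, 0.195, 0.973], [0.005, 0.981, -0.196], [-0.992, -0.02, -0.121]]
force: [0.8, -0.4, 0.9]
grip_width: 0.633
```

```bash
python3 v.py w15 lac_round_center case_tab;python3 -c "
from h import *
cv2.imwrite('pics/s15.png',cam('side')[0][120:300,220:460].repeat(3,0).repeat(3,1))"
```

```text
[[-0.123  0.195  0.973]
 [ 0.005  0.981 -0.196]
 [-0.992 -0.02  -0.121]]
t 47.58 pos [640.1 -24.2 120.4] jaw 78.8 tool_delta_cm [ 6.67 -0.24 -4.77] turn -0.2 tilt -0.9924 J6 -85.6 F [ 0.8 -0.4  0.9] g 54.1
lac_round_center [(0.68, [278.5, 225.4])]
case_tab []
```

View pics/w15.png

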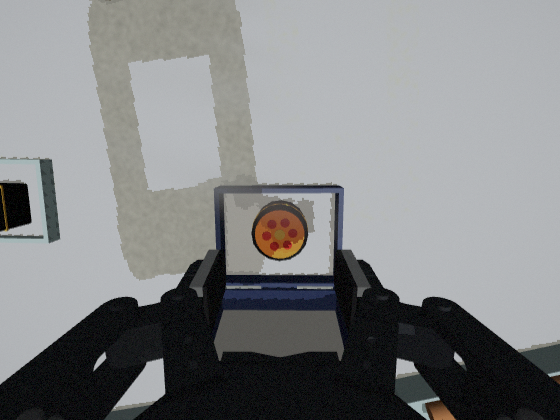

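View pics/s15.png

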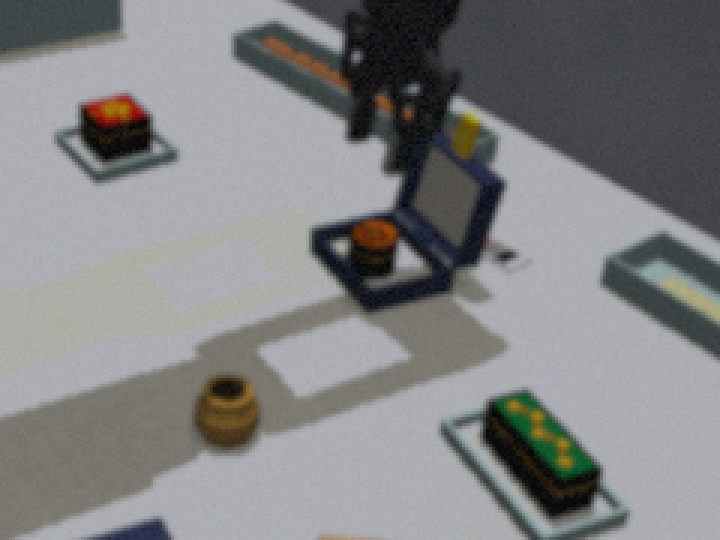

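The round box stands flat in the case, centred left-right, and the lid is still open at about 105°. Next I'll pinch the tab again from above.

Emit:
arm_command([
  [-2,0,-0.3,0,5],
  [-2.5,0,-0.3,0,5],
  [-2.5,0,-0.3,0,5],
  [-1,0,1,0,5],
  [0,0,2,0,5],
  [0,0,2.5,0,5],
  [0,0,2,0,5],
  [0,0,1,0,5],
  [0,0,0,0,5],
])

```text
time: 48.53
tool_pos: [716.3, -39.0, 161.3]
tool_rot: [[-0.17, 0.194, 0.966], [0.01, 0.981, -0.195], [-0.985, -0.023, -0.169]]
force: [-0.6, 0.1, -0.1]
grip_width: 0.587
```

```bash
cat > tab.py <<'E'
from h import *
s=bot.observe();R=s['tool_rot'][:,0]
print(bot.observe()['tool_rot'].round(3))
togo(735.1+19*R[0],-45.2+19*R[1],125+19*R[2],78.7)
E
python3 tab.py; python3 v.py w16 case_tab
```

```text
[[-0.17   0.194  0.966]
 [ 0.01   0.981 -0.195]
 [-0.985 -0.023 -0.169]]
t 48.53 pos [716.3 -39.  161.3] jaw 78.8 tool_delta_cm [ 5.15 -0.16  2.55] turn 0.1 tilt -0.9854 J6 -86.2 F [-0.6  0.1 -0.1] g 50.2
[[-0.17   0.194  0.966]
 [ 0.01   0.981 -0.195]
 [-0.985 -0.023 -0.169]]
t 48.53 pos [716.3 -39.  161.3] jaw 78.8 tool_delta_cm [ 12.24  -0.15 -11.4 ] turn -0.2 tilt -0.9854 J6 -86.2 F [-0.6  0.1 -0.1] g 50.2
case_tab [(0.6, [275.1, 261.7])]
```

View pics/w16.png

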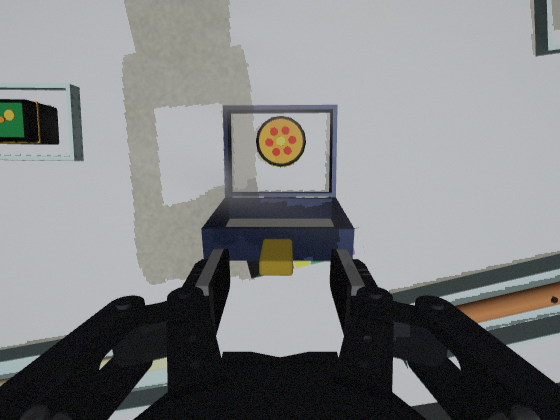

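The tab is between the fingers' columns at (276,258). I'll move out, then down.

Emit:
arm_command([
  [0,-0.1,1.2,0,5],
  [0.5,0,1,0,5],
  [1.5,0,0.4,0,5],
  [1.2,0,0.1,0,5],
  [0.5,0,0,0,5],
  [0,0,0,0,5],
])

```text
time: 49.13
tool_pos: [731.0, -43.1, 117.0]
tool_rot: [[-0.178, 0.192, 0.965], [0.012, 0.981, -0.193], [-0.984, -0.023, -0.177]]
force: [0.5, -0.5, -0.5]
grip_width: 0.586
```

```bash
python3 tab.py; python3 v.py w17 case_tab
```

```text
[[-0.178  0.192  0.965]
 [ 0.012  0.981 -0.193]
 [-0.984 -0.023 -0.177]]
t 49.13 pos [731.  -43.1 117. ] jaw 78.9 tool_delta_cm [ 1.04 -0.14  0.3 ] turn 0.2 tilt -0.984 J6 -86.4 F [ 0.5 -0.5 -0.5] g 50.0
[[-0.178  0.192  0.965]
 [ 0.012  0.981 -0.193]
 [-0.984 -0.023 -0.177]]
t 49.13 pos [731.  -43.1 117. ] jaw 78.9 tool_delta_cm [  8.24  -0.11 -13.58] turn -0.1 tilt -0.984 J6 -86.4 F [ 0.5 -0.5 -0.5] g 50.0
case_tab [(0.86, [274.7, 256.8])]
```

View pics/w17.png

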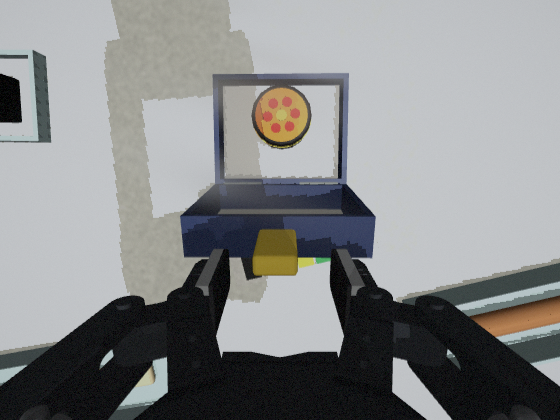

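Emit:
arm_command([
  [0.6,-0.2,0.3,0,5],
  [0.4,0,0.1,0,5],
  [0.1,0,0,0,4],
  [0,0,0,0,3],
  [0,0,0,0,2],
  [0,0,0,0,1.5],
  [0,0,0,0,1.5],
  [0,0,0,0,1.5],
])

```text
time: 49.9
tool_pos: [734.4, -45.9, 110.1]
tool_rot: [[-0.17, 0.192, 0.966], [0.011, 0.981, -0.193], [-0.985, -0.022, -0.169]]
force: [-0.1, 0.8, -0.5]
grip_width: 0.21
```

```bash
python3 arc.py 100 95 90 85 80 75 70
```

```text
rot [-0.17   0.011 -0.985] grasp r 43.3 z 104.8 radius 113.4 (108.7) angle est 106.1 lat -0.4 F [-0.1  0.8 -0.5] g 17.955611494384943 t 49.9
100 step cm [ 0.26  0.04 -1.24]
95 step cm [-0.07 -0.   -0.95]
90 step cm [ 0.01  0.   -0.95]
85 step cm [ 0.1   0.   -0.94]
80 step cm [ 0.18  0.   -0.93]
75 step cm [ 0.26  0.01 -0.91]
70 step cm [ 0.34  0.01 -0.89]
```

Emit:
arm_command([
  [-0.1,0,-0.7,0,1.5],
  [-0.1,0,-0.9,0,1.5],
  [-0.1,0,-1,0,1.5],
  [0,0,-1,0,1.5],
  [0.1,0,-1,0,1.5],
  [0.2,0,-1,0,1.5],
])

```text
time: 50.4
tool_pos: [690.1, -37.1, 119.0]
tool_rot: [[-0.134, 0.196, 0.971], [0.007, 0.98, -0.197], [-0.991, -0.02, -0.133]]
force: [9.3, -2.8, -0.6]
grip_width: 0.209
```

```bash
python3 arc.py 75 70 65 60 55 50 45
```

```text
rot [-0.134  0.007 -0.991] grasp r -2.5 z 113.8 radius 113.8 (108.7) angle est 82.4 lat -0.5 F [ 9.3 -2.8 -0.6] g 17.849536190855794 t 50.4
75 step cm [ 0.81  0.07 -1.29]
70 step cm [ 0.31  0.   -0.9 ]
65 step cm [ 0.38  0.   -0.87]
60 step cm [ 0.46  0.01 -0.83]
55 step cm [ 0.53  0.01 -0.79]
50 step cm [ 0.59  0.01 -0.74]
45 step cm [ 0.66  0.01 -0.68]
```

Working well, and the tilt is recovering too. I'll continue the arc.

Emit:
arm_command([
  [0.2,0,-1,0,1.5],
  [0.3,0,-1,0,1.5],
  [0.4,0,-0.9,0,1.5],
  [0.4,0,-0.9,0,1.5],
  [0.5,0,-0.8,0,1.5],
  [0.6,0,-0.8,0,1.5],
])

```text
time: 50.9
tool_pos: [651.9, -29.5, 112.0]
tool_rot: [[-0.069, 0.2, 0.977], [-0.001, 0.98, -0.201], [-0.998, -0.015, -0.067]]
force: [5.5, -1.9, 7.5]
grip_width: 0.206
```

```bash
python3 arc.py 50 45 40 35 30 25 20
```

```text
rot [-0.069 -0.001 -0.998] grasp r -42.8 z 107.0 radius 115.2 (108.7) angle est 61.9 lat -0.7 F [ 5.5 -1.9  7.5] g 17.629675752957095 t 50.9
50 step cm [ 1.77  0.09 -1.64]
45 step cm [ 0.61  0.   -0.73]
40 step cm [ 0.67  0.01 -0.67]
35 step cm [ 0.73  0.01 -0.61]
30 step cm [ 0.78  0.01 -0.54]
25 step cm [ 0.82  0.01 -0.47]
20 step cm [ 0.86  0.01 -0.4 ]
```

Emit:
arm_command([
  [0.9,0,-0.7,0,1.5],
  [0.9,0,-0.6,0,1.5],
  [0.9,0,-0.6,0,1.5],
  [0.9,0,-0.6,0,1.5],
  [0.9,0,-0.5,0,1.5],
  [0.9,0,-0.4,0,1.5],
])

```text
time: 51.4
tool_pos: [640.7, -27.3, 105.9]
tool_rot: [[0.027, 0.206, 0.978], [-0.014, 0.978, -0.206], [-1.0, -0.008, 0.03]]
force: [-5.5, -0.4, 20.2]
grip_width: 0.206
```

```bash
python3 arc.py 30 25 20 15 10 5 0
```

```text
rot [ 0.027 -0.014 -1.   ] grasp r -55.9 z 100.9 radius 115.4 (108.7) angle est 54.7 lat -0.8 F [-5.5 -0.4 20.2] g 17.585075741514295 t 51.4
30 step cm [ 3.55  0.07 -3.27]
25 step cm [ 0.77  0.   -0.55]
20 step cm [ 0.82  0.   -0.48]
15 step cm [ 0.86  0.   -0.41]
10 step cm [ 0.89  0.   -0.33]
5 step cm [ 0.91  0.01 -0.25]
0 step cm [ 0.93  0.01 -0.17]
```

That's 20 N upward and little motion, so something is resisting. I'll look.

```bash
python3 v.py w18 case_tab;python3 -c "
from h import *
a=cam('side')[0][130:250,270:430];b=cam('scene')[0][180:330,210:370]
cv2.imwrite('pics/s18.png',cv2.resize(a,None,fx=5,fy=5,interpolation=cv2.INTER_CUBIC));cv2.imwrite('pics/c18.png',cv2.resize(b,None,fx=4,fy=4,interpolation=cv2.INTER_CUBIC))"
```

```text
[[ 0.027  0.206  0.978]
 [-0.014  0.978 -0.206]
 [-1.    -0.008  0.03 ]]
t 51.4 pos [640.7 -27.3 105.9] jaw 78.1 tool_delta_cm [ 4.42 -0.11 -5.8 ] turn -0.9 tilt -0.9995 J6 -85.2 F [-5.5 -0.4 20.2] g 17.6
case_tab [(0.9, [278.3, 279.7])]
```

View pics/w18.png

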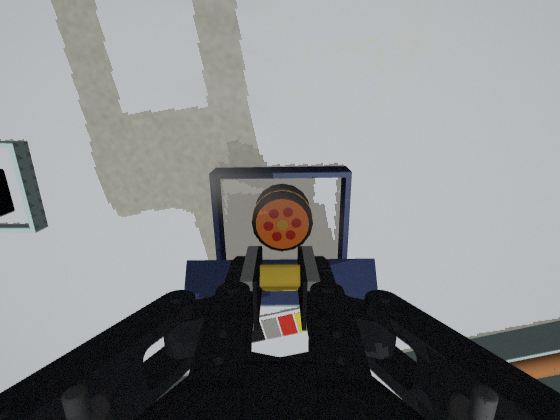

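View pics/s18.png

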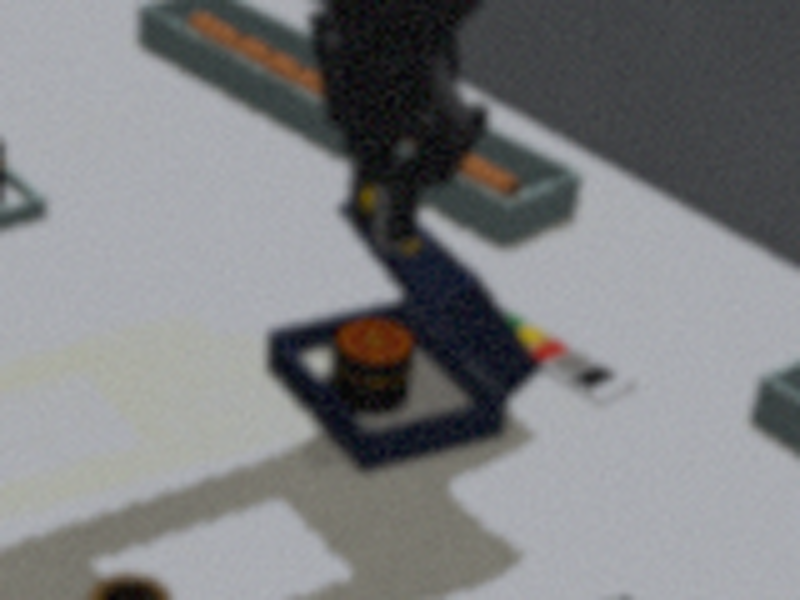

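View pics/c18.png

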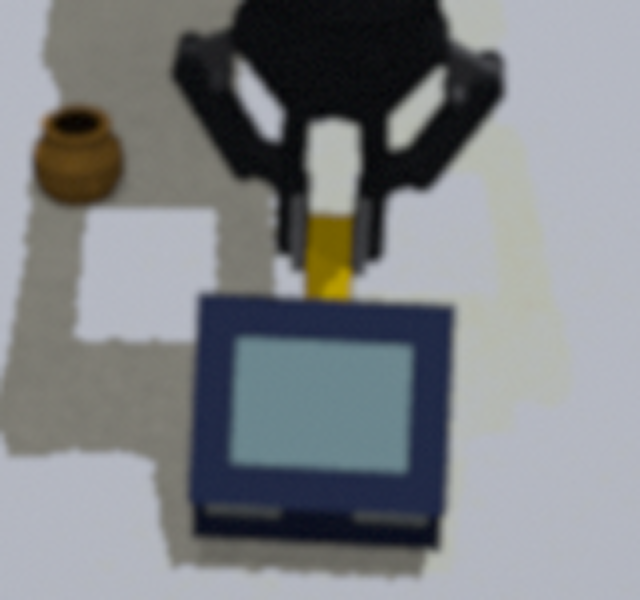

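No obstacle: the lid is at about 50-55°, and my last rows pulled too steeply for this angle. I'll release, then close the lid by pressing on its outer face with shut fingertips, behind the tab.

Emit:
arm_command([
  [-0.3,0,0,0,2.2],
  [0,0,0,0,3],
  [0,0,0,0,3.5],
  [-1,0,0,0,3.5],
  [-2,0,0,0,3.5],
  [-2,0,0,0,3],
  [-2,0,0,0,2],
  [0,0,1,0,1],
  [0,0,1.5,0,0],
  [0,0,1.2,0,0],
  [0,0,0,0,0],
  [0,0,0,0,0],
])

```text
time: 52.6
tool_pos: [670.5, -32.9, 185.3]
tool_rot: [[0.018, 0.205, 0.979], [-0.014, 0.979, -0.205], [-1.0, -0.011, 0.02]]
force: [-0.3, -0.3, 0.2]
grip_width: 0.0
```

```bash
cat > rr.py <<'E'
from h import *
import sys
H=np.array([695.2,-37.2,24]); u=np.array([.981,-.196,0]); s=bot.observe(); d=s["tool_pos"]-H
print("TCP r",round(d@u,1),"lat",round(d@[.196,.981,0],1),"z",s["tool_pos"][2].round(1))
p=H+u*float(sys.argv[1]);togo(p[0],p[1],float(sys.argv[2]),78.7)
E
python3 rr.py -15 110;python3 v.py w19 case_tab; python3 -c "
from h import *
a=cam('side')[0][130:250,270:430]
cv2.imwrite('pics/s19.png',cv2.resize(a,None,fx=5,fy=5,interpolation=cv2.INTER_CUBIC))"
```

```text
TCP r -25.1 lat -0.6 z 185.3
t 52.6 pos [670.5 -32.9 185.3] jaw 78.2 tool_delta_cm [7.54 0.15 0.86] turn -0.5 tilt -0.9997 J6 -85.5 F [-0.3 -0.3  0.2] g 0.0
[[ 0.018  0.205  0.979]
 [-0.014  0.979 -0.205]
 [-1.    -0.011  0.02 ]]
t 52.6 pos [670.5 -32.9 185.3] jaw 78.2 tool_delta_cm [12.35 -0.07 -8.94] turn -0.8 tilt -0.9997 J6 -85.5 F [-0.3 -0.3  0.2] g 0.0
case_tab [(0.87, [281.1, 178.5])]
```

View pics/w19.png

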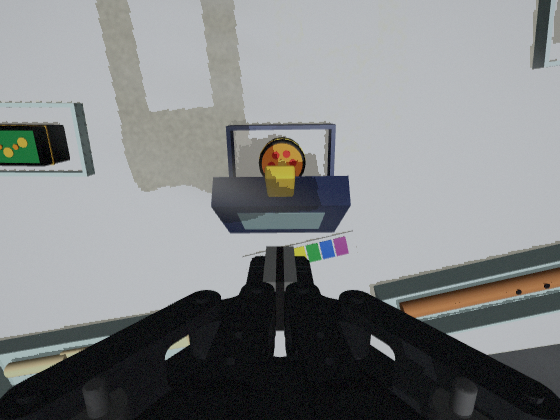

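View pics/s19.png

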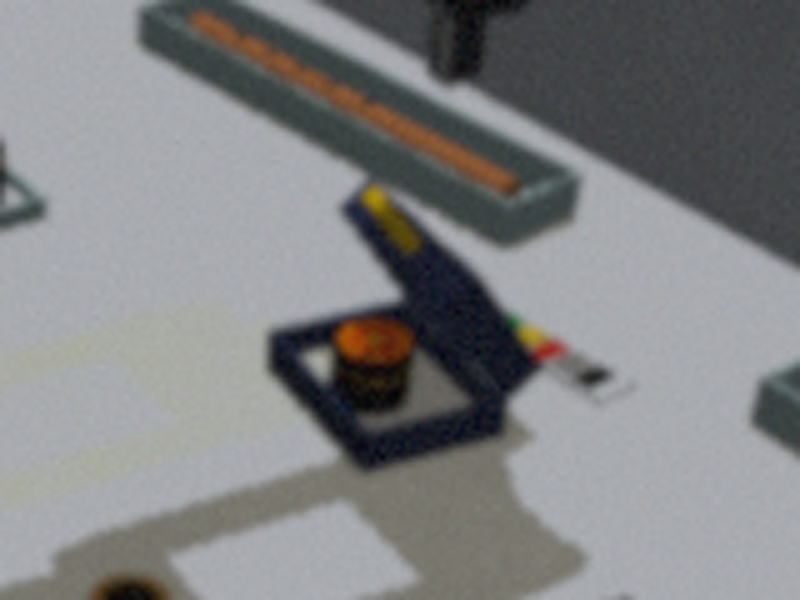

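The lid holds at about 55°. The shut fingers are above and behind the lid's front edge, so I'll push down on the outer face.

Emit:
arm_command([
  [0,0.1,0.9,0,0],
  [1.5,0,0,0,0],
  [2,0,0,0,0],
  [2,0,0,0,0],
  [1,0,0,0,0],
  [1,0,0,0,0],
  [0,0,0,0,0],
])

```text
time: 53.33
tool_pos: [677.4, -33.6, 109.0]
tool_rot: [[0.017, 0.204, 0.979], [-0.014, 0.979, -0.204], [-1.0, -0.011, 0.02]]
force: [-1.0, -0.5, -0.4]
grip_width: -0.003
```

```bash
python3 rr.py -15 80
```

```text
TCP r -18.1 lat 0.0 z 109.0
t 53.33 pos [677.4 -33.6 109. ] jaw 78.2 tool_delta_cm [2.91 0.03 0.26] turn -0.5 tilt -0.9998 J6 -85.5 F [-1.  -0.5 -0.4] g -0.3
```

Emit:
arm_command([
  [0.7,0,0,0,0],
  [0.7,0,0,0,0],
  [0.7,0,0,0,0],
  [0.7,0,0,0,0],
  [0.6,0,0,0,0],
  [0.5,0,0,0,0],
  [0,0,0,0,0],
])

```text
time: 53.92
tool_pos: [681.6, -34.6, 72.7]
tool_rot: [[0.028, 0.204, 0.979], [-0.016, 0.979, -0.204], [-0.999, -0.01, 0.031]]
force: [-0.0, 0.0, 1.4]
grip_width: -0.001
```

```bash
python3 rr.py -18 60;python3 v.py w20 case_tab; python3 -c "
from h import *
a=cam('side')[0][130:250,270:430]
cv2.imwrite('pics/s20.png',cv2.resize(a,None,fx=5,fy=5,interpolation=cv2.INTER_CUBIC))"
```

```text
TCP r -13.9 lat -0.1 z 72.7
t 53.92 pos [681.6 -34.6  72.7] jaw 78.2 tool_delta_cm [ 1.25  0.02 -0.45] turn -0.5 tilt -0.9995 J6 -85.5 F [-0.   0.   1.4] g -0.1
[[ 0.028  0.204  0.979]
 [-0.016  0.979 -0.204]
 [-0.999 -0.01   0.031]]
t 53.92 pos [681.6 -34.6  72.7] jaw 78.2 tool_delta_cm [ 0.97 -0.24 -9.85] turn -0.8 tilt -0.9995 J6 -85.5 F [-0.   0.   1.4] g -0.1
case_tab [(0.82, [276.2, 143.3])]
```

View pics/s20.png

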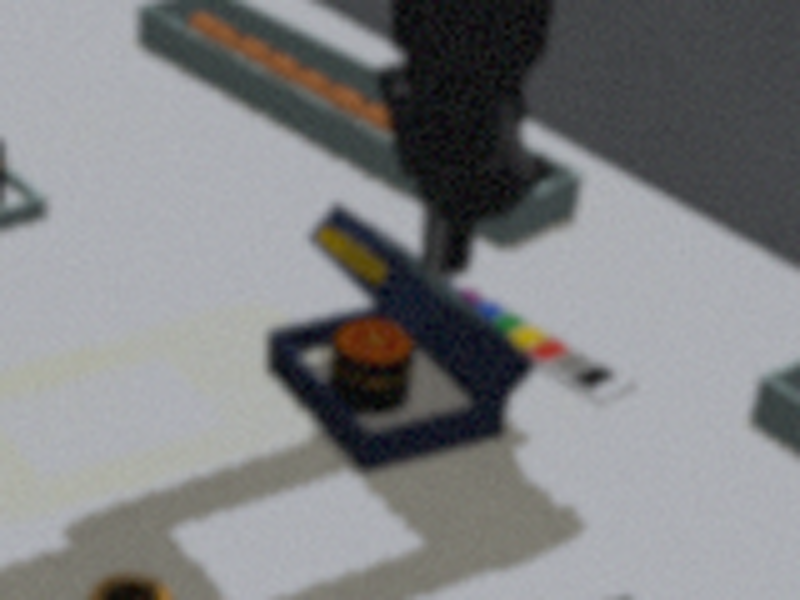

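It's working; the lid is at about 37°. I'll shift towards the front edge and keep pushing down.

Emit:
arm_command([
  [-1.5,0,0,0,0],
  [-1,0,-1,0,0],
  [0,0,-1.5,0,0],
  [0.7,0,0,0,0],
  [0.8,0,0,0,0],
  [0.8,0,0,0,0],
  [0.8,0,0,0,0],
  [0.8,0,0,0,0],
  [0.7,0,0,0,0],
  [0,0,0,0,0],
])

```text
time: 54.9
tool_pos: [658.9, -30.2, 48.3]
tool_rot: [[0.029, 0.204, 0.978], [-0.016, 0.979, -0.204], [-0.999, -0.01, 0.031]]
force: [-1.4, -0.1, 3.1]
grip_width: 0.0
```

```bash
python3 rr.py -60 60;python3 v.py w21 case_tab; python3 -c "
from h import *
a=cam('side')[0][130:250,270:430]
cv2.imwrite('pics/s21.png',cv2.resize(a,None,fx=5,fy=5,interpolation=cv2.INTER_CUBIC))"
```

```text
TCP r -37.0 lat -0.2 z 48.3
t 54.9 pos [658.9 -30.2  48.3] jaw 78.2 tool_delta_cm [-1.24 -0.01 -2.27] turn -0.5 tilt -0.9995 J6 -85.3 F [-1.4 -0.1  3.1] g 0.0
[[ 0.029  0.204  0.978]
 [-0.016  0.979 -0.204]
 [-0.999 -0.01   0.031]]
t 54.9 pos [658.9 -30.2  48.3] jaw 78.2 tool_delta_cm [-1.4  -0.23 -7.46] turn -0.8 tilt -0.9995 J6 -85.3 F [-1.4 -0.1  3.1] g 0.0
case_tab [(0.56, [276.3, 116.5])]
```

View pics/s21.png

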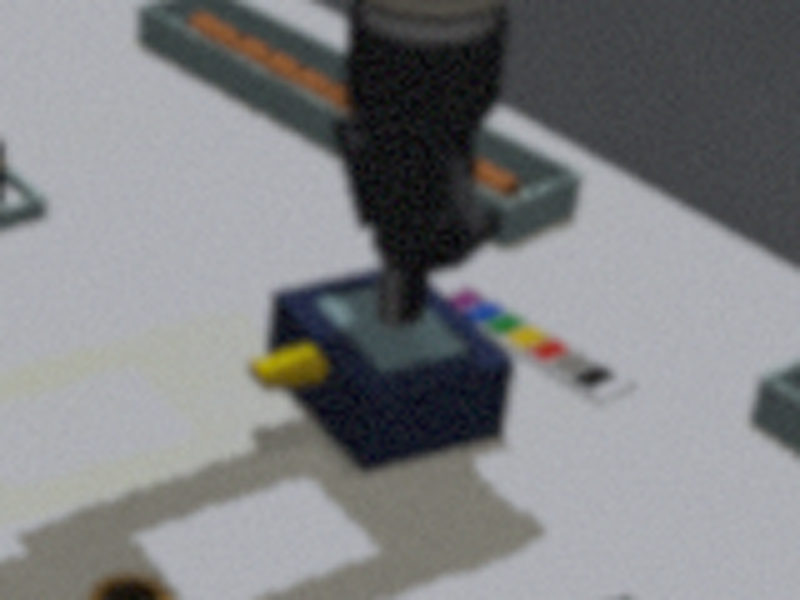

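The lid looks almost shut. I'll press down near its front edge to close it fully.

Emit:
arm_command([
  [-1.2,0,0,0,0],
  [-0.5,0,-1.5,0,0],
  [0,0,-1.5,0,0],
  [0.5,0,0,0,0],
  [0.6,0,0,0,0],
  [0.6,0,0,0,0],
  [0.4,0,0,0,0],
  [0,0,0,0,0],
])

```text
time: 55.72
tool_pos: [632.0, -24.8, 49.0]
tool_rot: [[0.033, 0.205, 0.978], [-0.017, 0.979, -0.204], [-0.999, -0.01, 0.036]]
force: [-0.2, 1.2, 0.6]
grip_width: -0.003
```

Emit:
arm_command([
  [0.3,0,0,0,0],
  [0.3,0,0,0,0],
  [0,0,0,0,0],
])

```text
time: 55.97
tool_pos: [633.7, -25.1, 48.9]
tool_rot: [[0.035, 0.205, 0.978], [-0.017, 0.979, -0.204], [-0.999, -0.009, 0.037]]
force: [1.1, -0.3, 0.7]
grip_width: 0.005
```

Emit:
arm_command([
  [0.5,0,0,0,0],
  [0.3,0,0,0,0],
])

```text
time: 56.13
tool_pos: [634.8, -25.2, 47.9]
tool_rot: [[0.036, 0.205, 0.978], [-0.017, 0.979, -0.204], [-0.999, -0.009, 0.039]]
force: [-11.0, 1.1, 19.5]
grip_width: -0.003
```

That pressed at about 20 N with the tip at lid-top height (48 mm). I'll lift clear and check everything.

Emit:
arm_command([
  [-0.5,0,0,0,0],
  [-2,0,0,0,0],
  [-2.5,0,0,0,0],
  [-2.5,0,0,0,0],
  [-2.5,0,0,0,0],
  [-2.5,0,0,0,0],
  [-2.5,0,0,0,0],
  [-1,0,0,0,0],
  [0,0,0,0,0],
])

```text
time: 56.88
tool_pos: [630.6, -23.6, 201.1]
tool_rot: [[0.023, 0.206, 0.978], [-0.016, 0.979, -0.205], [-1.0, -0.011, 0.026]]
force: [-0.4, -0.9, 0.9]
grip_width: -0.0
```

```bash
python3 v.py w22 case_tab case
python3 - <<'E'
from h import *
A=cam("scene");B=cam("side")
cv2.imwrite('pics/s22.png',cv2.resize(B[0][120:360,140:460],None,fx=2.4,fy=2.4,interpolation=cv2.INTER_CUBIC))
cv2.imwrite('pics/c22.png',cv2.resize(A[0][130:330,80:480],None,fx=2,fy=2,interpolation=cv2.INTER_CUBIC))
im=camw()[0][:300]; im=cv2.imread('pics/w22.png')
E
```

```text
[[ 0.023  0.206  0.978]
 [-0.016  0.979 -0.205]
 [-1.    -0.011  0.026]]
t 56.88 pos [630.6 -23.6 201.1] jaw 78.1 tool_delta_cm [13.99 -0.14 -4.96] turn -0.9 tilt -0.9996 J6 -85.1 F [-0.4 -0.9  0.9] g -0.0
case_tab [(0.77, [278.9, 145.9]), (0.34, [280.8, 194.9])]
case [(0.69, [278.2, 197.8])]
```

View pics/w22.png

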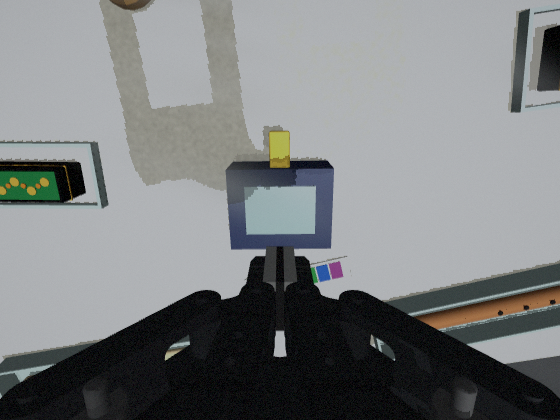

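View pics/s22.png

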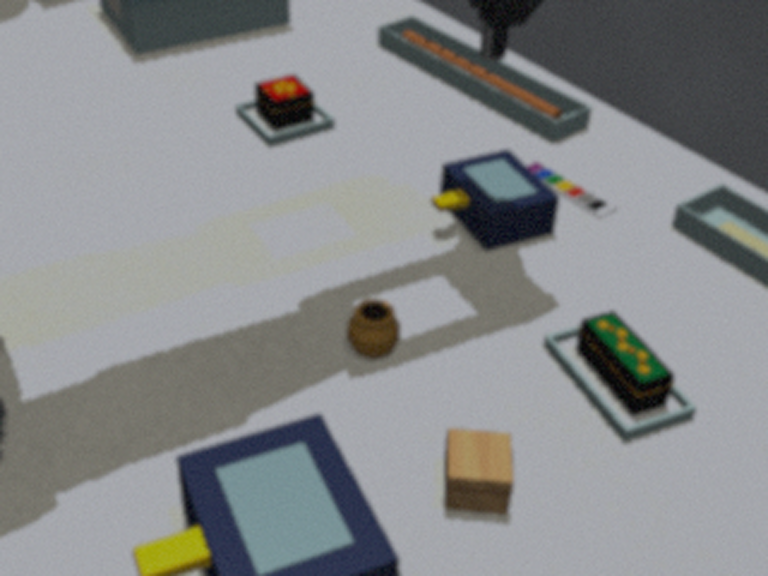

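View pics/c22.png

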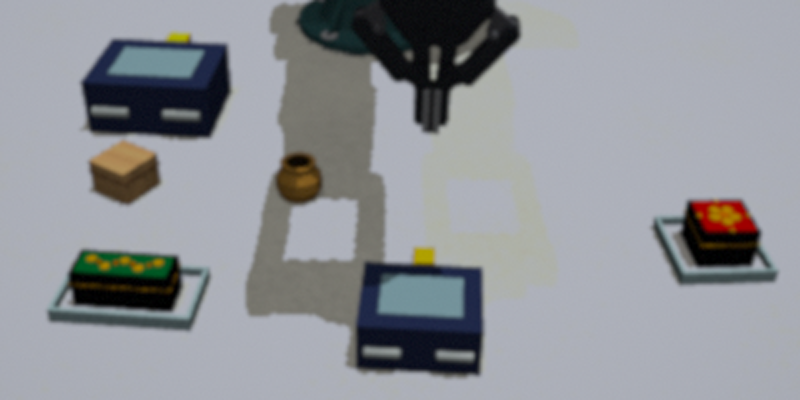

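All in place, with the bystanders unmoved. Last, I'll check the lid angle numerically.

Run:
```python
from casefit import *
C=camw(); g=cv2.cvtColor(C[0],cv2.COLOR_BGR2HSV)
m=((g[...,0]>22)&(g[...,0]<35)&(g[...,1]>150)&(g[...,2]>90)).astype(np.uint8); m[:, :240]=0;m[:,320:]=0;m[190:]=0
n,l,st,c=cv2.connectedComponentsWithStats(m);k=1+st[1:,4].argmax();print("tab blob",st[k],c[k])
T=[(-77,-10,41),(-77,10,41),(-42,-52,48),(-42,52,48),(42,52,48),(42,-52,48)]
for th in (0,.06,.12): print(th,proj(W(lid(T,th),[654,-29,-.197]),C).round(1).tolist())
big=cv2.resize(C[0][120:260,210:350],None,fx=4.2,fy=4.2,interpolation=cv2.INTER_CUBIC);big=cv2.convertScaleAbs(big,alpha=1.7);cv2.imwrite('pics/w23.png',big)
B=cam("side");cv2.imwrite('pics/s23.png',cv2.resize(B[0][175:230,310:380],None,fx=8,fy=8,interpolation=cv2.INTER_CUBIC))
```

```text
tab blob [269 135  21  37 322] [278.98136646 158.89440994]
0 [[269.3, 134.7], [290.6, 134.5], [225.6, 173.3], [335.1, 172.5], [331.5, 253.2], [230.6, 253.5]]
0.06 [[269.0, 136.7], [290.8, 136.5], [224.7, 176.0], [335.9, 175.2], [331.4, 254.4], [230.6, 254.7]]
0.12 [[268.7, 139.2], [291.0, 139.0], [223.9, 179.1], [336.7, 178.3], [331.4, 255.6], [230.7, 255.9]]
```

View pics/w23.png

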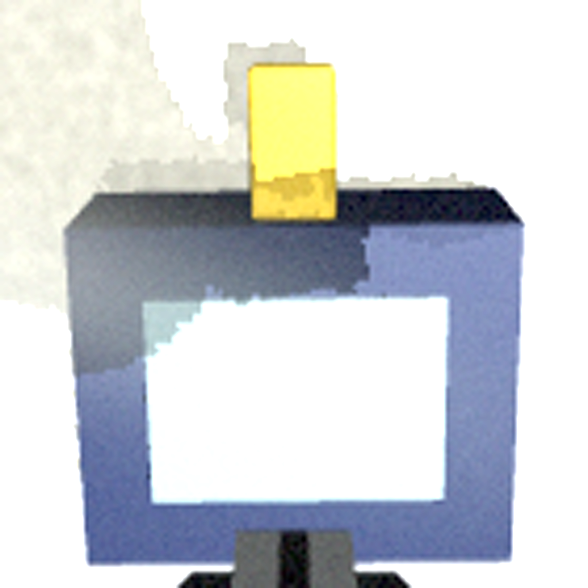

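View pics/s23.png

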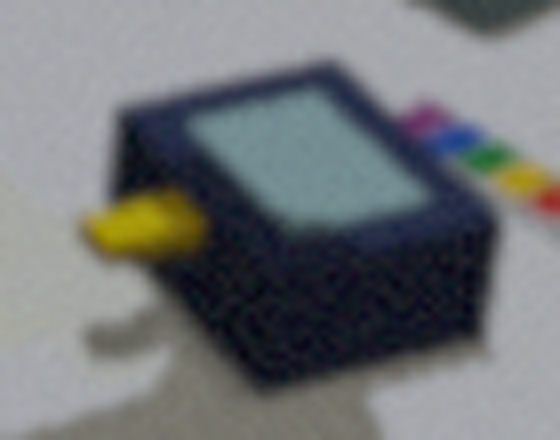

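```bash
python3 -c "
from plant import bot
print(bot.job_done())"
```

```text
the job is handed in; nothing more can be done
None
```

All three boxes are put away and the case is shut. I handed the job in at about 57 s of the 123 s allowed; no verdict was reported.

- **Square box (red top):** it stands flat in the square tray, about 3–4 mm from the tray's centre by the wrist-camera fit.
- **Long box (green top):** it stands flat in the long tray, about 4 mm off centre and clear of the walls.
- **Round box (orange top):** I opened the smaller case to about 105° by its tab and set the box upright on the floor. It was a little towards the robot from the middle, seen upright before I closed the lid.
- **Lid:** I shut it and pressed it down at its front edge with about 20 N. In the last wrist picture the lid fits an angle of 0 to 0.02 rad, uncertain by about 0.02 (limit 0.06), and no gap shows in the side view.
- **Bystanders:** the wooden box and brass pot look unmoved in the last pictures. I compared them by eye and did not measure them again.

Three things did not go cleanly:
- **Tool tilt:** the tool drifted off vertical during moves, by up to about 10°. I worked part of it back, and the round box was gripped and set down with the fingers leaning about 7°.
- **Closing the lid:** my first close by the tab pulled at too steep an angle and met about 20 N near 55°. I let go and pushed the lid shut from outside instead.
- **Square box contact:** the force reading showed no clear contact when I set it down, so I released it at the height where the tool stopped descending. A later side view shows it flat.

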